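# Lock the desk turntable with its tapered pin

## Task

Lock the turntable so that it cannot swing: take the tapered steel pin with the wooden knob out of the pen block, bring the platter round until the hole in its steel ear comes over the hole in the strap below, and work the pin gently down through both holes so that its taper draws the platter into line and its collar sits down flush on the ear. Feel your way and do not force it, keep everything on the platter standing, leave the rest of the desk alone, and let go of the pin when it is home.

Things in the scene. Friction and masses are not known exactly. Their poses are not given: they have to be found in the camera images.
- pin: Lock pin, round about its own z, 106 mm long, about 90 g. Origin at the centre of its blunt nose, z up to the knob. Above the nose: steel taper 0 to 27 mm (4 mm growing evenly to 13 mm in diameter), plain shank 13 mm in diameter to 42 mm, collar 24 mm in diameter 42 to 47 mm, neck 12 mm in diameter to 70 mm, wooden knob to 106 mm. Starts upright in the pen block, collar resting on its top.
- pin_knob (a point): Middle of the pin's dark wooden knob, 88 mm above the nose on the pin's axis: the place to grip. The knob is a cylinder 22 mm in diameter and 36 mm tall. With the pin home it is 92 mm above the desk, above the platter's top (64 mm).
- pen_block: Wooden pen block fixed on the desk, 150 (its x) x 48 (its y) x 52 mm high; origin at the centre of its underside. The pin's hole (16.5 mm wide, 46 mm deep) is 50 mm from the centre towards its -x. In its +x half stand a marker (at +30 mm, top 127 mm above the desk) and a pencil (at +55 mm, top 162 mm).
- turntable: Base of the painted wooden lazy susan, a 220 mm disc fixed on the desk; origin at its centre on the desk, z up: the platter turns about this axis. A steel strap, 56 mm wide and 6 mm thick, is bolted on it along the base's -x and sticks out to 210 mm from the axis; its underside is 30 mm and its top 36 mm above the desk, with free space below. The lock hole is in the strap.
- strap_mark (a point): Fixed point of the base where the strap's lock hole would be if set true: 175 mm from the axis along the base's -x, 36 mm above the desk (the strap's top face). The strap is bolted through slots and was set by hand: it will not move, but its real hole (15 mm in diameter, straight through) lies anywhere up to 10 mm to either side of this point along the base's y.
- platter: Turning platter, a painted wooden disc 300 mm in diameter, 18 mm thick, some 1.4 kg; origin on the turning axis 40 mm above the desk, its axes turn with it. It starts turned 0.15 to 0.42 rad counter-clockwise (from above) of the base, so its ear has to come clockwise to lie over the strap. It turns stiffly and stays where left: 3 to 4 N sideways at the ear moves it.
- platter_top (a point): Centre of the platter's top, 64 mm above the desk. A mug, a jar, a stapler and a pencil box stand loose on the platter. The pin's nose, lowered into the ear's hole but not as far as the strap, can push the platter round.
- ear_hole (a point): Centre of the hole's mouth in the steel ear of the platter, 175 mm from the axis along the platter's -x, 46 mm above the desk. The hole is 15 mm in diameter, straight through. The ear is 44 mm wide, 6 mm thick, sticks out to 200 mm from the axis; its underside is 4 mm above the strap's top. With the pin home the collar rests on the ear, nose 42 mm below this point.
- mug: White ceramic mug, 78 mm wide, 92 mm tall, with a handle, loose on the platter; origin at the centre of its underside.
- jar: Glass jar with a steel screw lid, 70 mm wide, 100 mm tall, loose on the platter; origin at the centre of its underside.
- stapler: Black plastic stapler, 34 x 135 mm, 55 mm tall, loose on the platter; origin at the centre of its underside.
- pencil_box: Flat aluminium pencil box, 60 x 182 mm, 28 mm tall, loose on the platter; origin at the centre of its underside.
- tape: Roll of clear tape lying on the desk, 80 mm wide, 19 mm tall, loose; origin at the centre of its underside.
- glue_stick: Glue stick standing on the desk, 29 mm wide, 92 mm tall, loose; origin at the centre of its underside.
- mate: Wooden mate gourd with a metal straw on the desk, 76 mm wide, body 78 mm tall, loose; origin at the centre of its underside.
There are look-alikes about, which are no part of the job. Leave any orange look-alike of the pin alone.

How it is judged:
By the outcome, as a careful person would: the job done as asked, in the order asked, and still so for the second after the job is handed in, with the robot touching nothing.
It also fails if it takes over 48 s, if anything falls off the work surface, if the arm or the gripper's body presses on something with over 40 N, if the wrist force passes 120 N, or if a joint passes its speed limit or range.

## Robot

A 6-joint arm with a two-finger parallel gripper is mounted at the origin on the work surface. World frame = base frame: x ahead of the robot, y to its left, z up, the work surface at z = 0. Lengths are in m, angles in rad, forces in N, time in s.
With the tool pointing down it reaches from about 0.425 to 0.95 m from the base axis. Payload 3.5 kg.
Tool frame: the origin (TCP) lies on the centre line of the jaws, within the pads' length; the fingertips stand ahead of it and the grasp point (between the pads) lies 11 mm behind it (tips_ahead is the z of the fingertips in the tool frame, in m); z points along the fingers, y is the direction in which the jaws open and shut (so a half turn about z gives the same grasp; the last joint's range is limited). The gripper opens to 85 mm and grips with 20 to 120 N. Pads are 22 mm wide; open, the fingers measure 114 mm over their backs; the gripper's body (76 mm by 85 mm) begins 54 mm behind the grasp point. The pads swing forward as they close: fully open they stand 13 mm farther back than shut.
Start: joints at [-1.269, 0.286, 1.577, -0, 1.279, -0.15], TCP at [0.295, -0.607, 0.239] pointing down, gripper open.
Joint ranges: [-2.77, 2.77], [-0.9, 2.22], [0.21, 2.48], [-1.53, 4.67], [0.24, 2.81], [-2.84, 2.84]. Speed limits (rad/s): [2.79, 2.79, 3.14, 3.14, 3.14, 3.14].

## Interface

Orientations are given as a unit quaternion [x, y, z, w].
In Python, from plant import * gives the robot as it stands. The module is installed in compiled form; this text tells all that it offers.
- The arm moves only by the tool move_arm, never from a script. Its arguments are lists of equal length, an entry for each row: "linear": the shift along the world's x, y, z in m, a list of three; "twist": the turn, a rotation vector about the world's x, y, z in degrees, a list of three. A call has 1 to 20 rows; each row shifts and turns the pose as measured when the row begins; what a row does not reach is not made up. A row lasts 1/12 s, in which the tool goes at most 41.7 mm and 7.16 degrees, less where a joint would pass 70% of its speed; a pose out of reach is approached as far as the arm can. A call is refused whole if a number of a shift passes 0.0417 or a number of a turn 7.16, either way. A call with a gripper value outside its range is refused whole. "grip" is the opening, from 0 (shut) to 1 (fully open), set as the call begins (left out, the last holds). The fingers move at their own pace and stop on an object; "force" is the grip in N (left out, the last holds). Time passes only in rows, so rows that do not move let the fingers close. It gives the time, the measured TCP pose, the force and the opening at its end, in the units of the state.
- get_state(): the state, without advancing time (a new reading comes with each control period).
- read_camera(name): name is "scene" or "top"; returns a dict with "img" (384x512x3 uint8, blue, green, red), "depth" (384x512 float32, m along the optical axis (not along the pixel's ray), 0 where there is no reading), "fx", "fy", "cx", "cy" (pixels), "dist" ([k1, k2, p1, p2, k3] as OpenCV has them; the pictures are not rectified), "rvec" (rotation vector, rad) and "tvec" (3), from world to camera coordinates, as OpenCV has them. Camera axes: x right, y down, z forward; pixel columns grow to the right and rows downward; lengths in m; the calibration is good to about 2 mm. A picture is of the moment at which its call begins.
- sign_off(): hands the job in, once; it reports no verdict.
The state is a dict: "time": time; "qpos": joint angles; "dq": joint speeds; "joint_efforts": joint torques, N m; "eef_pos": TCP position; "tcp_rot": TCP orientation; "contact_force": force on the tool from outside, world axes, zero at the start; "wrist_torque": the same for the moment, N m; "opening": opening from 0.0 (shut) to 1.0 (fully open).
Only numpy, scipy, OpenCV 4.12 (cv2) and the standard library are available. Lean on these libraries where they do the work, as an engineer would, in place of code of your own. Each camera call takes 0.05 s, during which the arm holds its last target.

## Working session

There is one attempt and no reset: what is moved stays moved. The work goes in short steps, Python scripts to look and compute and a tool call to move; the robot and the scene stay as the last step left them, time stands still between calls to the robot, and variables do not carry over. Pictures are saved under pics/ and viewed, and the job is handed in when it is done.

Besides the shell and the picture viewer there is one more tool, called after "Request:" as name(argument=value, ...) on one line, values as JSON. move_arm: Moves the arm, as the interface text tells. Its arguments: {"type":"object","properties":{"linear":{"type":"array","items":{"type":"array","items":{"type":"number"}}},"twist":{"type":"array","items":{"type":"array","items":{"type":"number"}}},"grip":{"type":"number"},"force":{"type":"number"}},"required":["linear","twist"]}

```bash
mkdir -p pics
python3 - <<'E'
from plant import *
import cv2,pickle
s=get_state(); print(s)
for n in("scene","top"):
    c=read_camera(n); pickle.dump(c,open(n+"0.pkl","wb")); cv2.imwrite(f"pics/{n}0.png",c["img"])
    print(n,c["fx"],c["fy"],c["cx"],c["cy"],c["dist"],c["rvec"],c["tvec"])
E
```

```text
{'time': 0.0, 'qpos': array([-1.26899262e+00,  2.87184145e-01,  1.57817427e+00, -1.29632022e-05,
        1.27860766e+00, -1.49996747e-01]), 'dq': array([-0.00026215,  0.00035739, -0.00011252,  0.00128683, -0.00016696,
        0.00063921]), 'joint_efforts': array([ 3.11303556e-04, -4.05981946e+01, -2.92624962e+01, -1.30788753e-04,
        5.81579137e-03,  1.07829425e-06]), 'eef_pos': array([ 0.29452921, -0.60664211,  0.23793632]), 'tcp_rot': array([ 9.74591759e-01,  2.23985478e-01, -9.61756274e-05, -1.18282099e-03]), 'contact_force': array([ 0.75043482, -0.9221045 , -0.08111126]), 'wrist_torque': array([0.01966854, 0.05443643, 0.01042092]), 'opening': 1.0039216474093946}
scene 449.06642573089346 449.06642573089346 260.35180020048017 194.56086655153024 [0.01529967 0.         0.         0.         0.        ] [ 2.21029372  0.97872918 -0.37530166] [-0.35087138 -0.2760193   1.43740313]
top 365.8735147105234 365.8735147105234 256.26093135407854 188.1345308184207 [0.01218641 0.         0.         0.         0.        ] [ 2.2080537  -2.16680003  0.05900265] [-0.06395007  0.59031287  0.90761737]
```

View pics/scene0.png

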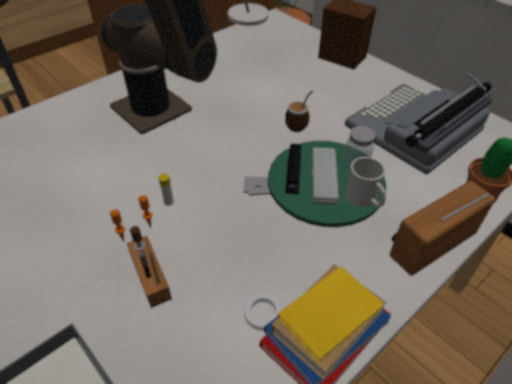

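View pics/top0.png

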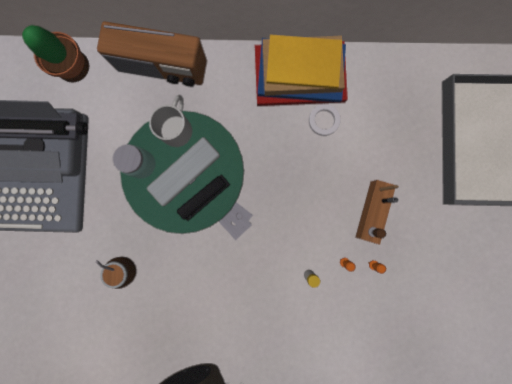

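```bash
cat > h.py <<'E'
import numpy as np,cv2,pickle
def cam(c):
    K=np.array([[c["fx"],0,c["cx"]],[0,c["fy"],c["cy"]],[0,0,1.]]);R=cv2.Rodrigues(np.array(c["rvec"],float))[0]
    return K,np.array(c["dist"],float),R,np.array(c["tvec"],float).ravel()
def ray(c,uv):
    K,d,R,t=cam(c); p=cv2.undistortPoints(np.array(uv,float).reshape(-1,1,2),K,d).reshape(-1,2)
    v=np.c_[p,np.ones(len(p))]@R; return -R.T@t,v
def onz(c,uv,z):
    o,v=ray(c,uv); return o+v*((z-o[2])/v[:,2])[:,None]
def proj(c,P):
    K,d,R,t=cam(c); return cv2.projectPoints(np.array(P,float).reshape(-1,1,3),np.array(c["rvec"],float),t,K,d)[0].reshape(-1,2)
def tri(c1,u1,c2,u2):
    o1,v1=ray(c1,[u1]);o2,v2=ray(c2,[u2]);a=v1[0];b=v2[0]
    s=np.linalg.lstsq(np.c_[a,-b],o2-o1,rcond=None)[0];p=o1+a*s[0];q=o2+b*s[1];return (p+q)/2,np.linalg.norm(p-q)
def load(n): return pickle.load(open(n,"rb"))
def crop(c,x0,y0,w,h,k,fn): cv2.imwrite(fn,cv2.resize(c["img"][y0:y0+h,x0:x0+w],None,fx=k,fy=k,interpolation=cv2.INTER_CUBIC))
E
python3 - <<'E'
from h import *
t=load("top0.pkl");s=load("scene0.pkl")
crop(t,320,160,100,75*2-20,6,"pics/tc1.png")
crop(t,190,170,90,80,7,"pics/tc2.png")
crop(s,90,160,110,150,4,"pics/sc1.png")
crop(s,230,130,160,110,5,"pics/sc2.png")
print(-cam(t)[2].T@cam(t)[3],-cam(s)[2].T@cam(s)[3])
print(onz(t,[(256,188),(378,233),(0,0),(511,383)],0))
E
```

```text
[ 0.53554063 -0.05939781  0.94127377] [ 1.10692724 -0.55117294  0.85810582]
[[ 0.59281843 -0.05200145  0.        ]
 [ 0.48370617 -0.36518895  0.        ]
 [ 1.07865853  0.63507404  0.        ]
 [ 0.12309045 -0.68965294  0.        ]]
```

View pics/tc1.png

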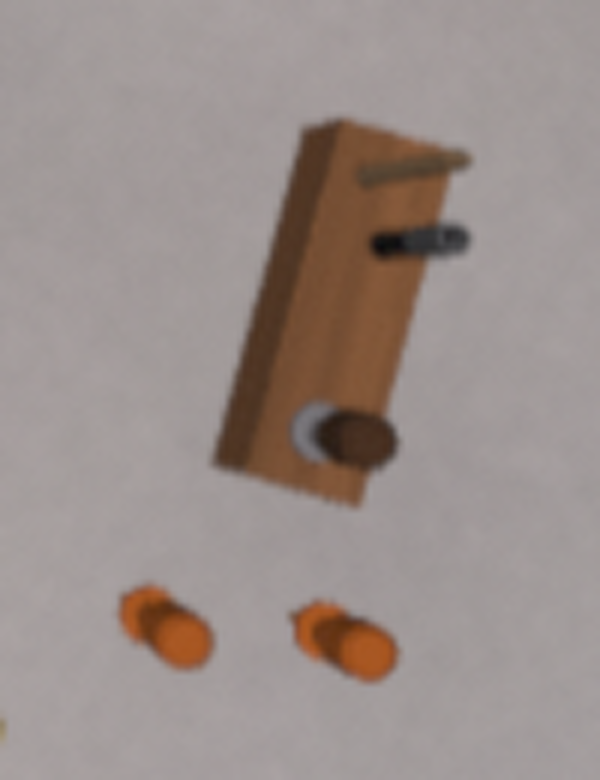

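View pics/tc2.png

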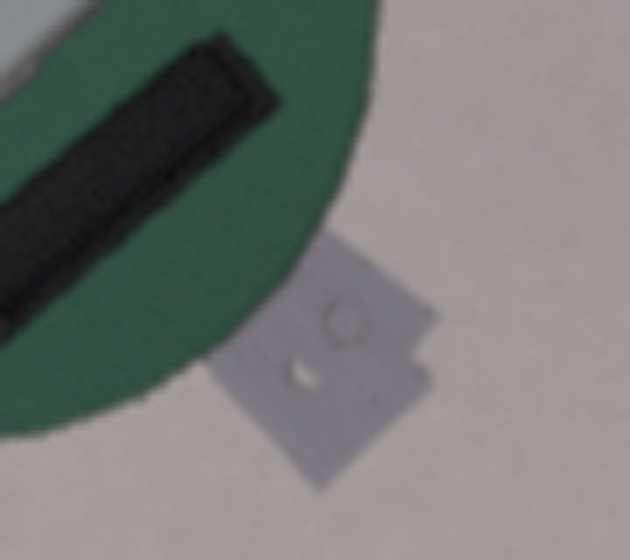

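View pics/sc1.png

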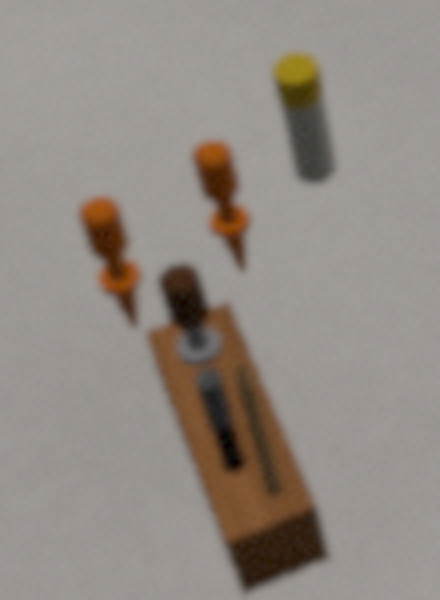

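View pics/sc2.png

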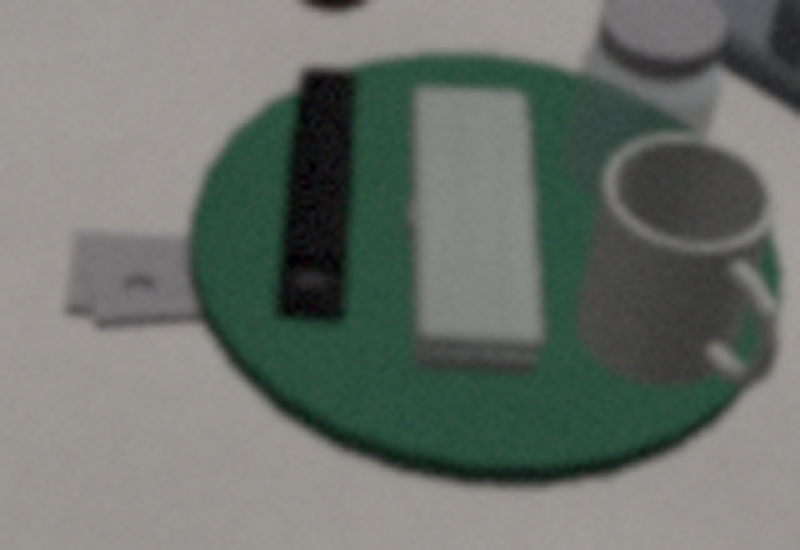

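Run:
```python
import plant; print([ (n,getattr(plant,n)) for n in dir(plant) if n[0]!='_' and not callable(getattr(plant,n))])
from h import *
from scipy.optimize import least_squares
t=load("top0.pkl");s=load("scene0.pkl")
def fitc(c,name):
    hsv=cv2.cvtColor(c["img"],cv2.COLOR_BGR2HSV)
    m=cv2.inRange(hsv,(60,80,30),(95,255,255));m=cv2.morphologyEx(m,cv2.MORPH_CLOSE,np.ones((3,3)))
    n,l,st,ce=cv2.connectedComponentsWithStats(m);k=1+np.argmax(st[1:,4]);print(name,st[k])
    cn=max(cv2.findContours((l==k).astype(np.uint8),0,1)[0],key=len).reshape(-1,2)
    h=cv2.convexHull(cn).reshape(-1,2)
    P=onz(c,h,0.064)[:,:2]
    r=least_squares(lambda p:np.hypot(P[:,0]-p[0],P[:,1]-p[1])-p[2],[.6,.2,.15],loss="soft_l1",f_scale=.001)
    print(r.x,np.round(1e3*r.fun,1))
fitc(t,"top");fitc(s,"scene")
def blob(c,lo,hi,roi,name):
    x,y,w,h=roi;b=cv2.cvtColor(c["img"],cv2.COLOR_BGR2HSV)[y:y+h,x:x+w];m=cv2.inRange(b,lo,hi)
    n,l,st,ce=cv2.connectedComponentsWithStats(m)
    for i in range(1,n):
        if st[i,4]>8: print(name,ce[i]+[x,y],st[i]+[x,y,0,0,0])
blob(t,(5,200,120),(20,255,255),(320,240,80,50),"orange");blob(s,(5,200,100),(20,255,255),(90,180,80,80),"orange s")
blob(t,(0,0,0),(30,255,75),(365,220,30,25),"knob");
g=t["img"][222:242:1,364:396:2].max(2);print(g)
```

```text
[('tips_ahead', 0.008)]
top [ 122  112  121  121 6372]
[0.62610693 0.12726715 0.14562595] [-0.5 -0.1 -0.3  0.7 -0.1  0.   0.1 -0.2 -0.3 -0.2  0.1  0.2 -0.1 -0.2
  0.6  0.   0.6  0.9  0.3 -0.1 -0.3 -0.5 -0.2 -0.7  0.2  0.1 -0.3 -0.2
 -0.  -0.2 -0.3 -0.1  0.2  0.7 -0.2 -0.   0.2  0.5  0.1  0.1 -1.7  0.1
  0.3  0.4  0.5 -0.  -0.9]
scene [ 269  142  108   84 3747]
[0.63114031 0.12194124 0.14723292] [ 1.7  1.3  0.7 -0.2 -1.9 -4.7 -3.  -2.  -1.4 -0.7  0.8  1.5  1.9  1.6
  1.4  1.5  1.7  1.1 -0.7 -0.7 -0.2 -0.2 -0.6 -1.6 -1.7 -1.3 -1.3  0.6
 -0.8  0.7  1.1  1.4]
orange [343.38461538 260.61538462] [342 259   5   6  13]
orange [349.5        265.86842105] [346 263   8   7  38]
orange [371.75   263.5625] [370 262   6   6  16]
orange [380.56818182 267.95454545] [377 265   8   7  44]
orange s [142.67857143 199.        ] [140 197   6   5  28]
orange s [114.5        213.14285714] [112 211   6   5  28]
orange s [147.07407407 215.48148148] [144 213   7   6  27]
orange s [119.70833333 229.75      ] [117 227   6   6  24]
knob [378.7 232.7] [373 229  13   9  90]
[[ 83 111 116 121 120 115 120 130 129 130
[... 599 characters left out ...]
  68  70 153 161 160 158 159]
 [113 119 106 118  70  46  52  68  71  70  69 142 160 161 159 158]
 [114 119 107 120  75  43  50  67  72  71  71 121 159 160 158 158]
 [115 118 112 116  97  47  49  68  72  72  70 130 159 160 159 158]
 [117 121 119 110 115  64  47  67  71  72  72 139 157 158 159 157]
 [116 122 121 110 115  96  55  65  69  72  88 152 156 156 159 157]
 [119 122 122 115 110 124  92  81  69  84 127 158 157 158 160 158]
 [118 124 121 114 120 128 125 113  91 123 153 159 157 157 161 159]
 [123 123 120 117 121 129 127 123 119 153 158 159 157 158 160 160]
 [139 131 121 119 123 130 128 124 124 157 158 158 157 158 160 160]
 [156 150 137 128 122 129 128 123 128 159 159 157 157 157 158 160]]
```

```bash
python3 - <<'E'
from h import *
t=load("top0.pkl");s=load("scene0.pkl")
p=onz(t,[(381.1,233.)],.116)[0];print(p)
# draw predicted circles in both views
def circ(P,r,n=60):
    a=np.linspace(0,2*np.pi,n);return np.c_[P[0]+r*np.cos(a),P[1]+r*np.sin(a),np.full(n,P[2])]
def draw(c,items,roi,k,fn):
    x,y,w,h=roi;im=cv2.resize(c["img"][y:y+h,x:x+w],None,fx=k,fy=k,interpolation=cv2.INTER_CUBIC)
    for P,col in items:
        q=((proj(c,P)-[x,y]+.5)*k-.5);cv2.polylines(im,[np.round(q*8).astype(int)],False,col,1,cv2.LINE_AA,3)
    cv2.imwrite(fn,im)
it=[(circ([p[0],p[1],.116],.011),(0,255,255)),(circ([p[0],p[1],.057],.012),(255,255,0)),(circ([p[0],p[1],.080],.011),(0,255,0))]
draw(t,it,(350,205,60,50),10,"pics/t_pin.png");draw(s,it,(115,215,50,55),10,"pics/s_pin.png")
for o in [(349.5,265.9),(380.6,268)]: print(onz(t,[o],.1))
E
cat >> h.py <<'E'
def circ(P,r,n=60):
    a=np.linspace(0,2*np.pi,n);return np.c_[P[0]+r*np.cos(a),P[1]+r*np.sin(a),np.full(n,P[2])]
def draw(c,items,roi,k,fn):
    x,y,w,h=roi;im=cv2.resize(c["img"][y:y+h,x:x+w],None,fx=k,fy=k,interpolation=cv2.INTER_CUBIC)
    for P,col in items:
        q=((proj(c,P)-[x,y]+.5)*k-.5);cv2.polylines(im,[np.round(q*8).astype(int)],False,col,1,cv2.LINE_AA,3)
    cv2.imwrite(fn,im)
E
```

```text
[ 0.49023482 -0.33439916  0.116     ]
[[ 0.41372748 -0.26818175  0.1       ]]
[[ 0.41053396 -0.33837254  0.1       ]]
```

View pics/t_pin.png

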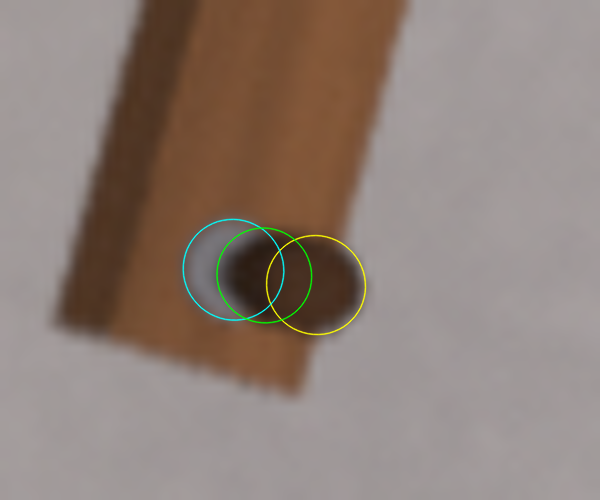

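View pics/s_pin.png

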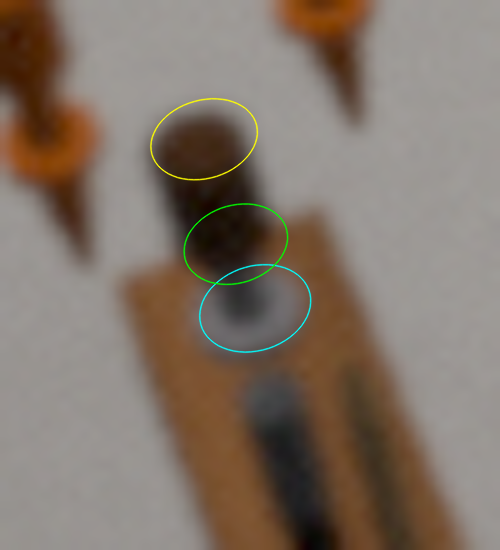

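Run:
```python
from h import *
t=load("top0.pkl");s=load("scene0.pkl")
C=np.array([.6265,.1265])
e=onz(t,[(238.86,215.57)],.046)[0];d=e[:2]-C;print("ear",e,np.hypot(*d),np.degrees(np.arctan2(d[1],d[0])))
# strap edges: corners at top crop -> tip of strap lower corner (320,490), right tip notch
for z,q in((.036,(320,490)),(.036,(432,380)),(.036,(205,357)),(.046,(440,315)),(.046,(325,230)),(.046,(413,360))):
    u=((q[0]+.5)/7-.5+190,(q[1]+.5)/7-.5+170);w=onz(t,[u],z)[0];d=w[:2]-C;print(z,q,w,np.hypot(*d),np.degrees(np.arctan2(d[1],d[0])))
b=t["img"][214:232,226:244].min(2);print(b)
crop(t,222,204,30,32,20,"pics/tc3.png")
```

```text
ear [ 0.52183096 -0.01181965  0.046     ] 0.17345873868305858 -127.1154674499966
0.036 (320, 490) [ 0.46269808 -0.00379848  0.036     ] 0.2093054290393021 -141.49902391293043
0.036 (432, 380) [ 0.50190389 -0.04235847  0.036     ] 0.20985083807820887 -126.42261501450848
0.036 (205, 357) [0.50844244 0.03778124 0.036     ] 0.14767737611095536 -143.07560137339132
0.046 (440, 315) [ 0.52489256 -0.04488704  0.046     ] 0.1992425410424798 -120.66173710964644
0.046 (325, 230) [ 0.55374885 -0.00411787  0.046     ] 0.1495117301360614 -119.11680164027479
0.046 (413, 360) [ 0.50908353 -0.03579117  0.046     ] 0.20031238773258997 -125.88546237682266
[[ 81 104 115 116 117 119 119 117 117 113 105 108 116 117 116 114 115 116]
 [105 114 117 117 117 117 119 119 117 113 106 116 119 118 119 114 113 116]
 [114 117 117 116 115 118 116 119 118 115 106 117 117 117 119 115 112 114]
 [117 117 116 116 116 117 116 117 117 116 110 112 117 117 117 113 112 115]
 [115 117 117 116 115 115 116 116 118 116 112 108 111 115 114 110 114 115]
 [114 118 117 117 117 116 116 117 118 117 115 110 107 113 115 115 115 116]
 [116
[... 195 characters left out ...]
117 118 118 119 120 120]
 [116 116 116 116 111 110 139 144 133 124 118 119 118 118 119 119 119 119]
 [117 117 118 117 112 110 124 138 138 128 119 117 119 118 119 118 118 119]
 [119 117 117 117 116 114 114 119 124 123 116 118 118 119 119 117 119 118]
 [119 118 117 117 117 116 116 116 117 118 117 118 119 118 119 119 118 115]
 [120 118 118 118 116 117 116 117 118 118 120 118 119 118 118 118 116 113]
 [121 120 118 117 117 117 117 117 116 117 119 117 117 119 118 116 117 117]
 [127 122 120 119 118 117 118 118 117 117 117 118 118 119 118 119 117 118]
 [138 126 122 120 119 118 118 118 117 117 117 117 118 118 119 117 119 119]
 [150 139 127 122 120 120 117 118 118 118 117 118 118 119 119 120 119 121]]
```

View pics/tc3.png

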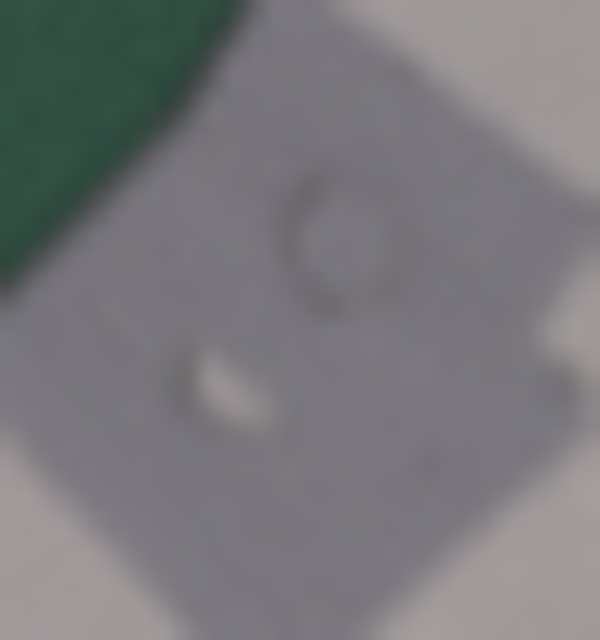

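Run:
```python
from h import *
t=load("top0.pkl")
C=np.array([.6265,.1265]);ims=[]
for da in (-5.5,-6.0,-6.5,-7.0):
    a=np.radians(-127.1+da);it=[]
    a0=np.radians(-127.1);p=C+.1737*np.array([np.cos(a0),np.sin(a0)]);it.append((circ([*p,.046],.0075),(0,255,255)))
    u=np.array([np.cos(a0),np.sin(a0)]);n=np.array([np.sin(a0),-np.cos(a0)])
    E=[C+r*u+n*w for r,w in((.15,.022),(.2,.022),(.2,-.022),(.15,-.022))];it.append((np.c_[E,[.046]*4],(0,255,0)))
    p=C+.1737*np.array([np.cos(a),np.sin(a)]);it.append((circ([*p,.036],.0075),(255,255,0)))
    draw(t,it,(222,204,30,32),13,"pics/x.png");ims.append(cv2.imread("pics/x.png"))
    print(da,p)
cv2.imwrite("pics/arcs.png",np.vstack([np.hstack(ims[:2]),np.hstack(ims[2:])])[:,:][:832])
im=cv2.imread("pics/arcs.png");cv2.imwrite("pics/arcs.png",cv2.resize(im,None,fx=.72,fy=.72))
```

```text
-5.5 [ 0.50892664 -0.00136006]
-6.0 [ 5.07815346e-01 -3.29187449e-04]
-6.5 [0.50671309 0.00071135]
-7.0 [0.50561995 0.00176146]
```

View pics/arcs.png

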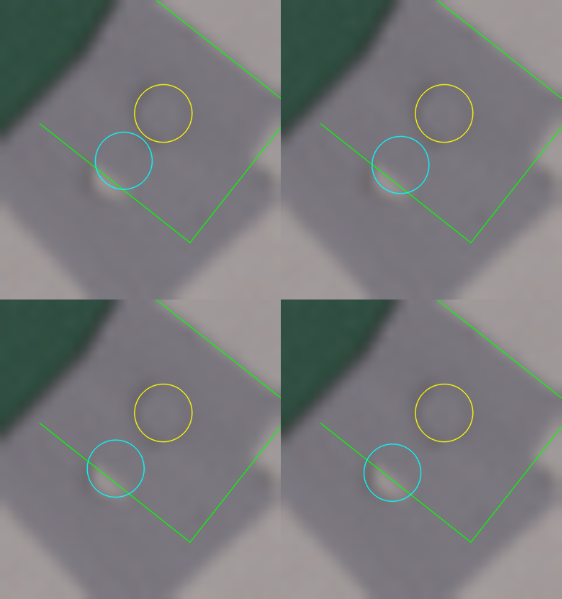

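Candidates for the pin in the top view are the dark knob with the steel collar in the pen block at (381,233), the orange look-alikes at (349,266) and (380,268), the marker at (393,200) and the pencil at (395,187). I choose the dark one; the close crop confirms a wooden knob with a steel collar on the block. In the crop, the ear hole is at (239,216) and a sliver of the strap hole shows at (233,223).

Request:
move_arm(linear=[[0.0163,0.0228,0],[0.0163,0.0228,0],[0.0163,0.0228,0],[0.0163,0.0228,0],[0.0163,0.0228,0],[0.0163,0.0228,0],[0.0163,0.0228,0],[0.0163,0.0228,0],[0.0163,0.0228,0],[0.0163,0.0228,0],[0.0163,0.0228,0],[0.0163,0.0228,0],[0,0,0],[0,0,0]], twist=[[0,0,0],[0,0,0],[0,0,0],[0,0,0],[0,0,0],[0,0,0],[0,0,0],[0,0,0],[0,0,0],[0,0,0],[0,0,0],[0,0,0],[0,0,0],[0,0,0]], grip=1)

```text
time: 1.27
eef_pos: [0.4922, -0.3163, 0.2277]
tcp_rot: [0.975, 0.222, -0.003, -0.009]
contact_force: [-0.7, -0.8, 0.4]
opening: 0.997
```

```bash
cat >> h.py <<'E'
from scipy.spatial.transform import Rotation as Ro
def err(st,pos,jaw):
    # jaw: wanted angle (deg) of tool y axis (mod 180), tool straight down
    R=Ro.from_quat(st["tcp_rot"]);y=R.as_matrix()[:,1];a=np.degrees(np.arctan2(y[1],y[0]))
    d=(jaw-a+90)%180-90;j=np.radians(a+d);Y=np.array([np.cos(j),np.sin(j),0]);Z=np.array([0,0,-1.]);T=Ro.from_matrix(np.c_[np.cross(Y,Z),Y,Z])
    print("t",round(st["time"],2),"pos",np.round(st["eef_pos"],4),"jaw",round(a,1),"dpos mm",np.round(1e3*(np.array(pos)-st["eef_pos"]),1),"twist",np.round((T*R.inv()).as_rotvec(degrees=True),2),"F",np.round(st["contact_force"],1),"M",np.round(st["wrist_torque"],2),"open",round(st["opening"],3))
E
python3 -c "
from plant import *
from h import *
err(get_state(),[.4905,-.3335,.15],116)"
```

```text
t 1.27 pos [ 0.4922 -0.3163  0.2277] jaw -64.4 dpos mm [ -1.7 -17.2 -77.7] twist [-0.87 -0.57  0.37] F [-0.7 -0.8  0.4] M [-0.04  0.03  0.01] open 0.997
```

Request:
move_arm(linear=[[-0.0006,-0.0057,0],[-0.0006,-0.0057,0],[-0.0006,-0.0057,0],[0,0,-0.02],[0,0,-0.02],[0,0,-0.02],[0,0,-0.01],[0,0,0],[0,0,0]], twist=[[-0.4,-0.3,0.2],[-0.4,-0.3,0.2],[0,0,0],[0,0,0],[0,0,0],[0,0,0],[0,0,0],[0,0,0],[0,0,0]])

```text
time: 2.02
eef_pos: [0.4856, -0.3457, 0.1565]
tcp_rot: [0.975, 0.22, 0.001, 0.003]
contact_force: [-0.3, -0.1, 0.3]
opening: 1.0
```

```bash
python3 -c "
from plant import *
from h import *
err(get_state(),[.4905,-.3335,.087],116)
c=read_camera('top');p=proj(c,[[.4905,-.3335,.116]]);print(p)
crop(c,340,190,80,70,8,'pics/t1.png')
c=read_camera('scene')
crop(c,90,150,100,110,6,'pics/s1.png')"
```

```text
t 2.02 pos [ 0.4856 -0.3457  0.1565] jaw -64.6 dpos mm [  4.9  12.2 -69.5] twist [0.32 0.18 0.58] F [-0.3 -0.1  0.3] M [ 0.   -0.02  0.03] open 1.0
[[380.69537184 232.87241514]]
```

View pics/s1.png

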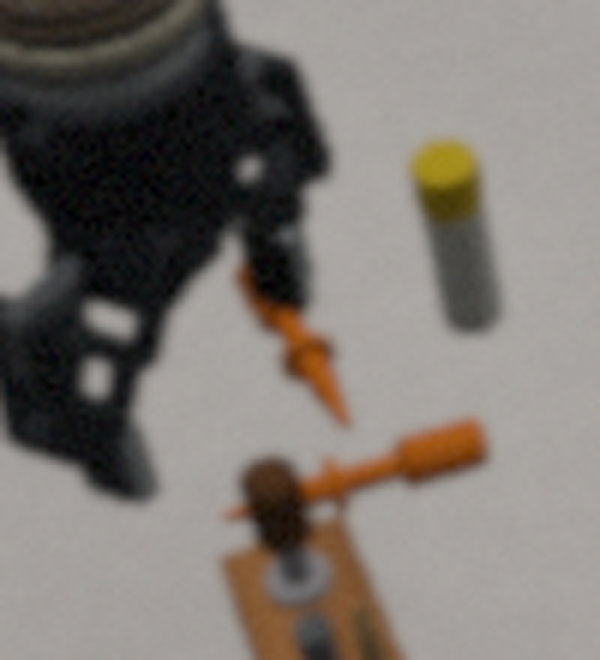

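View pics/t1.png

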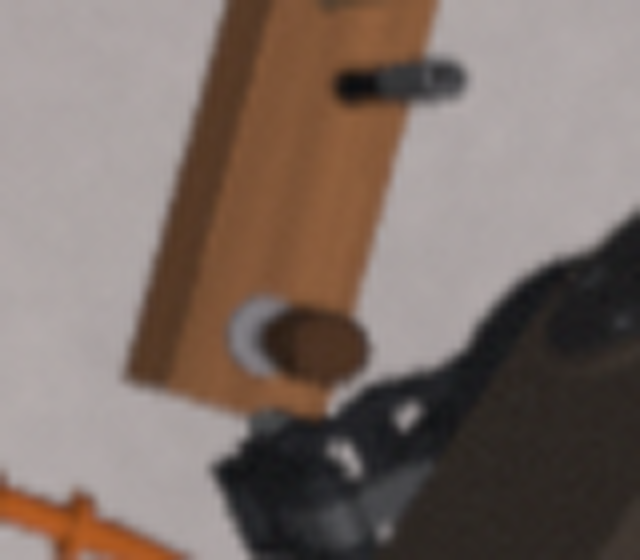

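```bash
python3 -c "
from plant import *
from h import *
a=read_camera('top');b=read_camera('scene')
cv2.imwrite('pics/full1.png',cv2.resize(np.hstack([a['img'],b['img']]),(800,300)))
crop(a,300,170,110,130,5,'pics/t1b.png');crop(b,60,130,140,180,4,'pics/s1b.png')"
```

```text
(no output)
```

View pics/t1b.png

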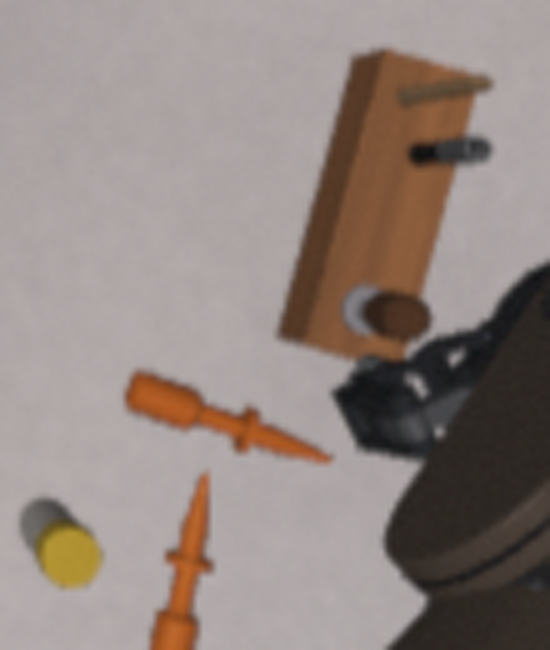

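View pics/s1b.png

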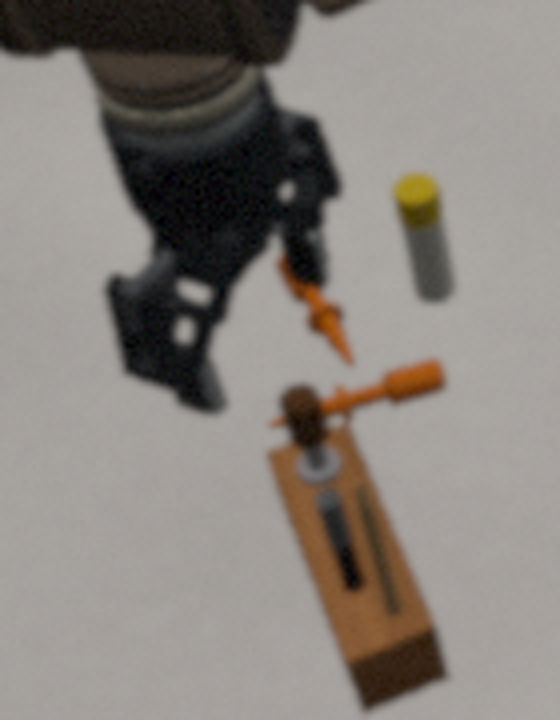

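View pics/full1.png

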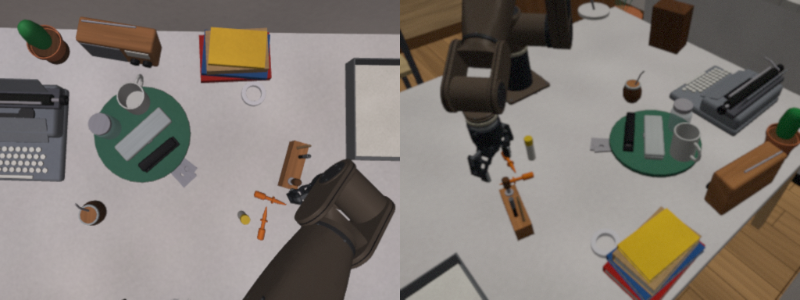

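The orange look-alikes, which had been standing on their noses, have toppled. The gripper never came within 40 mm of them and no force showed. They lie clear of the work.

Request:
move_arm(linear=[[0.0025,0.006,0],[0.0024,0.006,0],[0,0,0],[0,0,0],[0,0,0]], twist=[[0.2,0.1,0.3],[0,0,0],[0,0,0],[0,0,0],[0,0,0]])

```text
time: 2.63
eef_pos: [0.494, -0.3326, 0.1621]
tcp_rot: [0.975, 0.224, 0.003, 0.005]
contact_force: [-1.4, -0.7, 1.0]
opening: 1.002
```

```bash
python3 -c "
from plant import *
from h import *
err(get_state(),[.4905,-.3335,.087],116)"
```

```text
t 2.63 pos [ 0.494  -0.3326  0.1621] jaw -64.1 dpos mm [ -3.5  -0.9 -75.1] twist [0.46 0.48 0.09] F [-1.4 -0.7  1. ] M [ 0.02  0.01 -0.02] open 1.002
```

Request:
move_arm(linear=[[-0.0015,-0.0005,-0.008],[-0.0015,-0.0005,-0.01],[0,0,-0.01],[0,0,-0.01],[0,0,-0.006],[0,0,-0.004],[0,0,0],[0,0,0],[0,0,0]], twist=[[0.2,0.2,0],[0.2,0.2,0],[0,0,0],[0,0,0],[0,0,0],[0,0,0],[0,0,0],[0,0,0],[0,0,0]])

```text
time: 3.38
eef_pos: [0.4891, -0.3326, 0.1061]
tcp_rot: [0.975, 0.224, -0.001, -0.002]
contact_force: [-0.7, 0.3, 0.8]
opening: 0.999
```

```bash
python3 -c "
from plant import *
from h import *
err(get_state(),[.4905,-.3335,.087],116)"
```

```text
t 3.38 pos [ 0.4891 -0.3326  0.1061] jaw -64.1 dpos mm [  1.4  -0.9 -19.1] twist [-0.17 -0.18  0.09] F [-0.7  0.3  0.8] M [ 0.03 -0.02  0.02] open 0.999
```

Request:
move_arm(linear=[[0.0007,-0.0005,-0.005],[0.0006,-0.0004,-0.005],[0,0,-0.005],[0,0,-0.002],[0,0,0],[0,0,0],[0,0,0]], twist=[[-0.1,-0.1,0],[-0.1,-0.1,0],[0,0,0],[0,0,0],[0,0,0],[0,0,0],[0,0,0]])

```text
time: 3.97
eef_pos: [0.4914, -0.3343, 0.0889]
tcp_rot: [0.975, 0.224, 0.001, 0.002]
contact_force: [-0.5, -0.9, 0.6]
opening: 0.998
```

```bash
python3 -c "
from plant import *
from h import *
err(get_state(),[.4905,-.3335,.087],116)
a=read_camera('top');b=read_camera('scene')
crop(a,340,190,80,70,8,'pics/t2.png');crop(b,90,170,90,100,6,'pics/s2.png')"
```

```text
t 3.97 pos [ 0.4914 -0.3343  0.0889] jaw -64.1 dpos mm [-0.9  0.8 -1.9] twist [0.18 0.18 0.08] F [-0.5 -0.9  0.6] M [-0.02 -0.01  0.  ] open 0.998
```

View pics/s2.png

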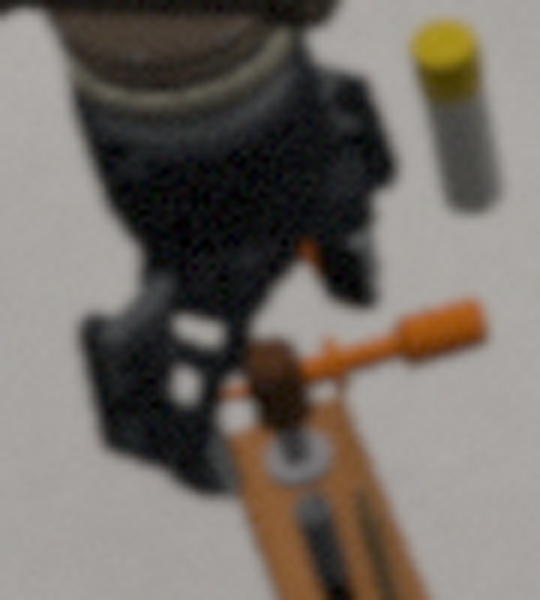

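View pics/t2.png

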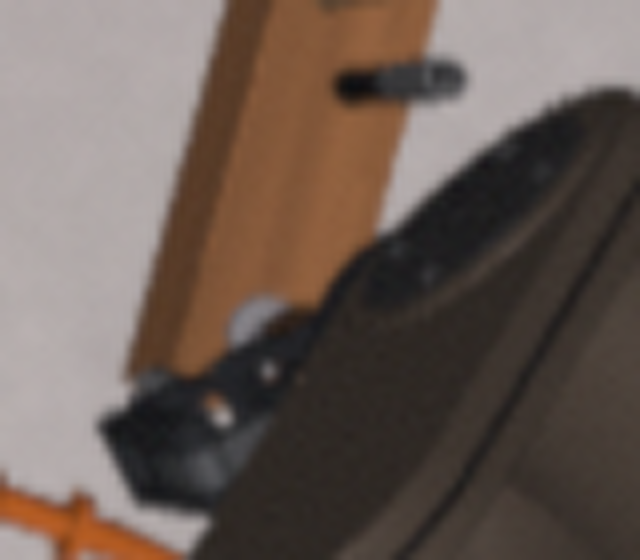

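Request:
move_arm(linear=[[-0.0004,0.0004,-0.0015],[0,0,0],[0,0,0],[0,0,0],[0,0,0],[0,0,0],[0,0,0],[0,0,0],[0,0,0],[0,0,0]], twist=[[0.1,0.1,0],[0,0,0],[0,0,0],[0,0,0],[0,0,0],[0,0,0],[0,0,0],[0,0,0],[0,0,0],[0,0,0]], grip=0, force=60)

```text
time: 4.9
eef_pos: [0.4914, -0.3343, 0.0883]
tcp_rot: [0.975, 0.224, 0.001, 0.002]
contact_force: [-1.2, 0.1, 0.6]
opening: 0.236
```

```bash
python3 -c "
from plant import *
from h import *
err(get_state(),[.4905,-.3335,.087],116)"
```

```text
t 4.9 pos [ 0.4914 -0.3343  0.0883] jaw -64.1 dpos mm [-0.9  0.8 -1.3] twist [0.14 0.14 0.09] F [-1.2  0.1  0.6] M [0.04 0.04 0.01] open 0.236
```

Request:
move_arm(linear=[[0,0,0.005],[0,0,0.01],[0,0,0.01],[0,0,0.01],[0,0,0.01],[0,0,0.01],[0,0,0.01],[0,0,0.005],[0,0,0],[0,0,0],[0,0,0]], twist=[[0,0,0],[0,0,0],[0,0,0],[0,0,0],[0,0,0],[0,0,0],[0,0,0],[0,0,0],[0,0,0],[0,0,0],[0,0,0]])

```text
time: 5.82
eef_pos: [0.4918, -0.3346, 0.1686]
tcp_rot: [0.975, 0.224, 0.002, 0.003]
contact_force: [0.9, 0.5, -1.0]
opening: 0.239
```

```bash
python3 -c "
from plant import *
from h import *
err(get_state(),[.522,-.012,.175],139)
a=read_camera('top');b=read_camera('scene')
crop(a,340,190,80,70,8,'pics/t3.png');crop(b,80,140,110,120,5,'pics/s3.png')"
```

```text
t 5.82 pos [ 0.4918 -0.3346  0.1686] jaw -64.1 dpos mm [ 30.2 322.6   6.4] twist [ 0.25  0.39 23.08] F [ 0.9  0.5 -1. ] M [-0.   -0.01  0.01] open 0.239
```

View pics/s3.png

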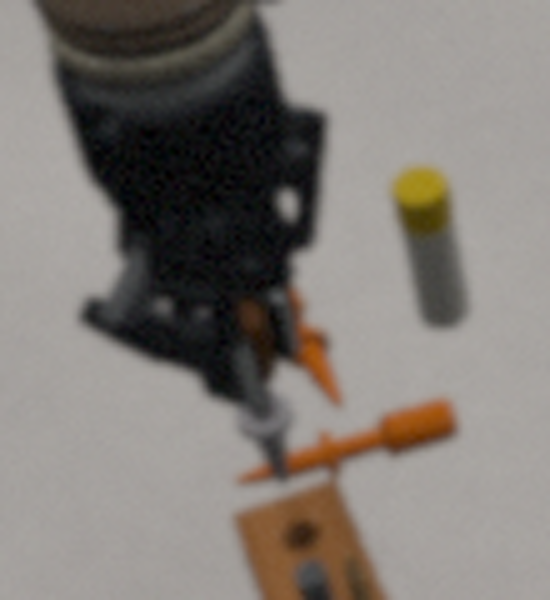

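Request:
move_arm(linear=[[0.001,0.01,0],[0.002,0.02,0],[0.002,0.025,0.001],[0.002,0.028,0.001],[0.003,0.03,0.001],[0.003,0.03,0.001],[0.003,0.03,0.001],[0.003,0.03,0.001],[0.003,0.028,0],[0.002,0.025,0],[0.002,0.02,0],[0.001,0.012,0],[0.001,0.006,0],[0,0.002,0],[0,0,0],[0,0,0]], twist=[[0,0,1],[0,0,2],[0,0,2],[0,0,2],[0,0,2],[0,0,2],[0,0,2],[0,0,2],[0,0,2],[0,0,2],[0,0,2],[0,0,1],[0,0,0],[0,0,0],[0,0,0],[0,0,0]])

```text
time: 7.25
eef_pos: [0.5104, -0.0152, 0.1633]
tcp_rot: [0.908, 0.419, -0.004, -0.006]
contact_force: [-1.1, 0.4, -0.9]
opening: 0.238
```

```bash
python3 -c "
from plant import *
from h import *
err(get_state(),[.522,-.012,.150],139)
"
```

```text
t 7.25 pos [ 0.5104 -0.0152  0.1633] jaw -40.5 dpos mm [ 11.6   3.2 -13.3] twist [-0.38 -0.73 -0.53] F [-1.1  0.4 -0.9] M [-0.01 -0.03 -0.06] open 0.238
```

Request:
move_arm(linear=[[0.005,0.001,-0.004],[0.004,0.001,-0.006],[0.001,0,-0.006],[0,0,-0.004],[0,0,0],[0,0,0],[0,0,0],[0,0,0]], twist=[[-0.3,-0.5,-0.4],[0,0,0],[0,0,0],[0,0,0],[0,0,0],[0,0,0],[0,0,0],[0,0,0]])

```text
time: 7.92
eef_pos: [0.5212, -0.0166, 0.1397]
tcp_rot: [0.911, 0.413, -0.002, -0.001]
contact_force: [-0.0, -0.5, -0.9]
opening: 0.236
```

```bash
python3 -c "
from plant import *
from h import *
s=get_state();err(s,[.522,-.012,.135],139)
a=read_camera('top');b=read_camera('scene');pickle.dump((s,a,b),open('h1.pkl','wb'))
cv2.imwrite('pics/t4f.png',a['img'])
crop(a,190,170,100,80,7,'pics/t4.png');crop(b,210,120,110,100,6,'pics/s4.png')"
```

```text
t 7.92 pos [ 0.5212 -0.0166  0.1397] jaw -41.3 dpos mm [ 0.8  4.6 -4.7] twist [-0.04 -0.31  0.27] F [-0.  -0.5 -0.9] M [-0.01  0.01  0.02] open 0.236
```

View pics/s4.png

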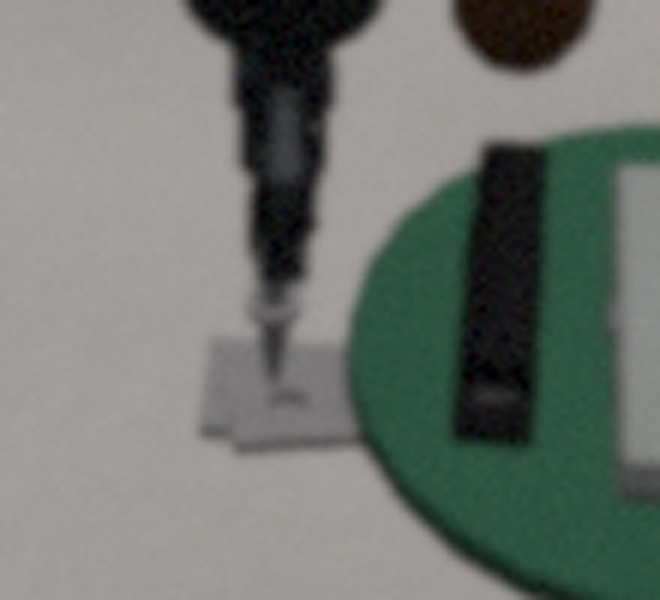

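View pics/t4.png

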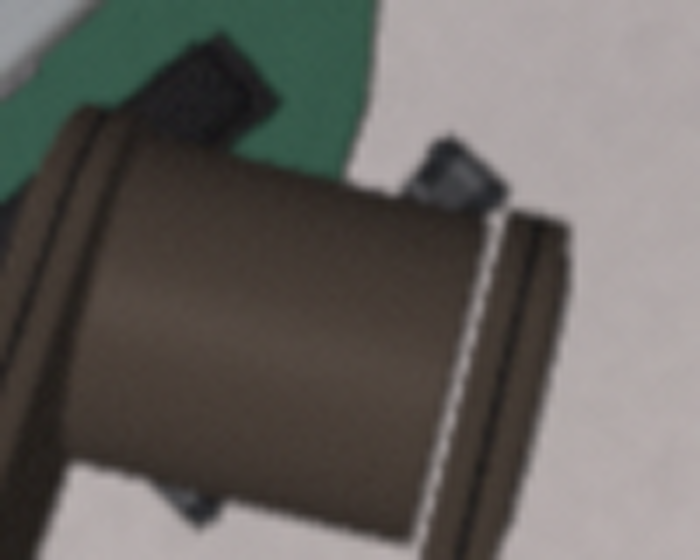

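```bash
python3 -c "
from h import *
s,a,b=load('h1.pkl')
p=s['eef_pos'];
print(proj(b,[[p[0],p[1],p[2]-.078],[p[0],p[1],p[2]-.078+.047],[.5218,-.0118,.046]]))
R=Ro.from_quat(s['tcp_rot']).as_matrix();z=-R[:,2];g=p-0*z
q=lambda h:p+z*(h-.078)
it=[(circ([.5218,-.0118,.046],.0075),(0,255,255)),(circ(q(.047),.012),(255,255,0)),(circ(q(.042),.012),(255,255,0)),(circ(q(0),.002),(0,0,255)),(np.array([q(0),q(.04)]),(0,0,255))]
draw(b,it,(235,150,50,50),12,'pics/s4b.png')"
```

```text
[[256.17208872 183.1604778 ]
 [256.25912379 169.48430248]
 [257.73348517 186.76562576]]
```

View pics/s4b.png

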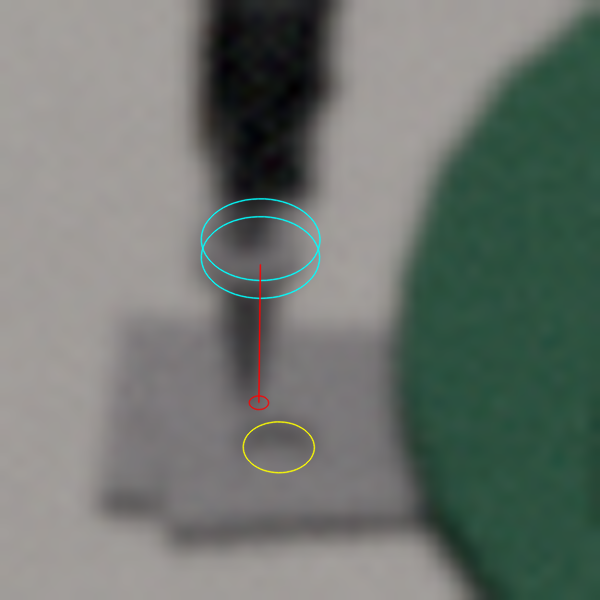

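```bash
python3 -c "
from h import *
s,a,b=load('h1.pkl');b0=load('scene0.pkl')
for c in (b0,b):
  g=cv2.cvtColor(c['img'],cv2.COLOR_BGR2GRAY)
  print(g[183:191,250:267])
print(cv2.cvtColor(b['img'],cv2.COLOR_BGR2GRAY)[164:184,248:264])
print(cam(b)[2][0],cam(b)[2][1])
crop(b0,240,165,40,35,16,'pics/s0h.png')
"
```

```text
[[117 119 117 118 116 116 116 114 115 117 116 118 118 116 117 113 107]
 [117 117 117 116 116 115 109 106 108 109 113 116 117 117 115 113 110]
 [118 118 115 114 111 101  96  92  90  97 104 112 113 116 115 113 113]
 [117 116 116 115 107  95  88  89  85  85  93 108 111 115 114 115 113]
 [117 117 114 113 109  98 100 103 101  97  98 108 113 114 115 112 111]
 [114 116 117 114 113 109 114 113 112 109 109 109 118 112 114 113 112]
 [116 113 115 114 118 112 115 116 117 116 114 115 113 114 113 115 115]
 [118 116 116 115 116 116 116 118 115 119 115 115 116 117 116 116 117]]
[[122 123 122 115 106  95 100 114 118 120 122 119 123 120 119 120 113]
 [121 123 122 119 114 106 105 111 109 115 117 120 121 122 120 119 113]
 [123 121 122 122 115 104  98  93  95  99 106 114 120 122 120 121 115]
 [121 122 120 119 110 100  91  93  89  90  98 110 120 121 120 118 117]
 [120 120 122 121 112 104 105 106 106 104 103 111 118 119 119 119 116]
 [123 119 119 119 116 114 119 117 116 114 113 117 116 121 121 118 115]
 [120 119 121 120 119 116 121 120 120 121 121 120 122 120 119 120 119]
 [121 122 123 121 118 119 121 121 
[... 751 characters left out ...]
15 141 155 157 157 157]
 [152 151 150 149 136 102  69  52  63  87 121 147 153 156 157 157]
 [139 139 140 137 125  97  69  54  62  90 122 141 148 150 150 151]
 [127 126 128 128 118  93  67  55  63  91 118 130 134 136 136 137]
 [123 124 125 119 117  98  73  57  70  94 115 122 124 126 125 124]
 [121 124 121 121 121 105  77  61  74  97 114 120 124 121 121 121]
 [120 120 121 121 118 105  85  63  78 104 119 119 122 122 121 121]
 [125 122 123 121 119 110  89  72  85 106 120 123 121 122 119 120]
 [123 123 122 122 121 112  97  83  92 114 119 119 120 120 120 121]
 [125 124 122 123 122 115 106  95 100 114 118 120 122 119 123 120]]
[0.67540436 0.73736164 0.01125932] [ 0.54078746 -0.4848516  -0.68736296]
```

View pics/s0h.png

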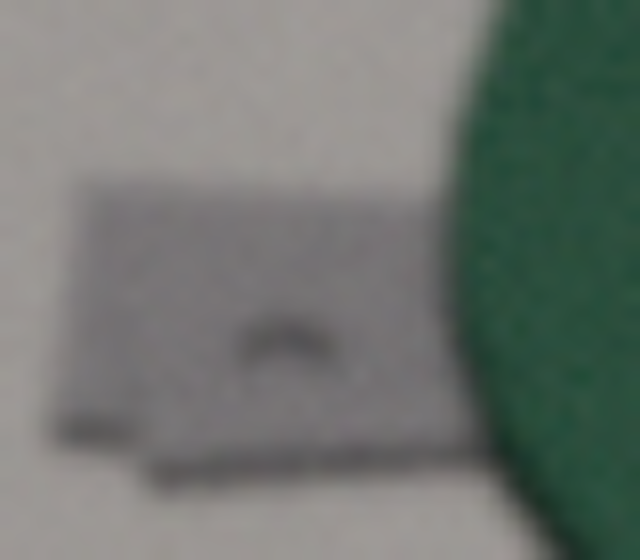

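Request:
move_arm(linear=[[0.0009,0.003,0],[0.0009,0.003,0],[0,0,0],[0,0,0],[0,0,0]], twist=[[0,-0.2,0],[0,0,0],[0,0,0],[0,0,0],[0,0,0]])

```text
time: 8.43
eef_pos: [0.5237, -0.0098, 0.141]
tcp_rot: [0.911, 0.413, 0.001, 0.0]
contact_force: [0.4, 0.4, -1.1]
opening: 0.241
```

```bash
python3 -c "
from plant import *
from h import *
s=get_state();err(s,[.523,-.0106,.122],139)
b=read_camera('scene')
print(cv2.cvtColor(b['img'],cv2.COLOR_BGR2GRAY)[174:190,250:266])
crop(b,235,150,50,50,12,'pics/s5.png')"
```

```text
t 8.43 pos [ 0.5237 -0.0098  0.141 ] jaw -41.2 dpos mm [ -0.7  -0.8 -19. ] twist [-0.01  0.06  0.23] F [ 0.4  0.4 -1.1] M [-0.01 -0.08 -0.02] open 0.241
[[156 156 157 154 152 137  98  64  52  67 103 135 151 156 157 160]
 [152 151 154 153 153 137 104  67  54  68 107 137 151 158 157 158]
 [139 141 143 144 143 129 104  68  57  72 108 136 146 149 151 149]
 [128 130 130 131 128 120 100  72  55  74 102 128 135 135 137 137]
 [123 123 122 123 121 117  98  75  57  76 104 119 125 124 124 123]
 [121 123 123 120 121 118 104  80  66  84 105 119 120 122 122 120]
 [123 121 123 122 123 120 109  85  72  88 111 120 121 121 121 119]
 [121 120 123 121 121 120 113  95  82  94 113 119 119 121 119 117]
 [120 124 119 121 123 121 115 103  95 105 117 120 120 120 119 121]
 [122 121 122 122 121 121 118 112 108 114 119 119 120 120 120 119]
 [123 121 123 122 120 117 115 111 107 112 118 120 120 122 119 118]
 [122 123 124 122 118 107  99  93  92  99 107 116 119 122 121 117]
 [122 121 122 118 114 101  92  91  90  92  99 112 117 119 121 121]
 [120 122 120 118 111 105 106 109 107 101 103 108 117 121 118 118]
 [120 118 120 120 116 116 118 117 115 112 113 115 119 120 119 118]
 [118 121 120 119 120 120 118 122 121 121 119 119 119 120 121 120]]
```

View pics/s5.png

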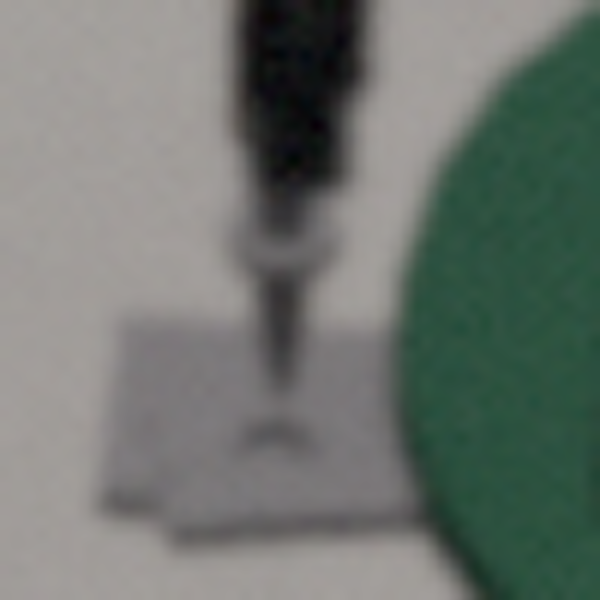

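The nose (pixel 258,182) now stands right above the ear hole (pixel 257.5,186). I lower it into the ear.

Request:
move_arm(linear=[[-0.0005,-0.0005,-0.003],[0,0,-0.004],[0,0,-0.004],[0,0,-0.003],[0,0,-0.002],[0,0,0],[0,0,0],[0,0,0]], twist=[[0,0,0],[0,0,0],[0,0,0],[0,0,0],[0,0,0],[0,0,0],[0,0,0],[0,0,0]])

```text
time: 9.15
eef_pos: [0.5225, -0.0104, 0.1223]
tcp_rot: [0.911, 0.413, -0.0, -0.0]
contact_force: [0.4, 0.1, -1.1]
opening: 0.241
```

```bash
python3 -c "
from plant import *
from h import *
s=get_state();err(s,[.523,-.0106,.118],139)
b=read_camera('scene')
crop(b,235,150,50,50,12,'pics/s6.png')"
```

```text
t 9.15 pos [ 0.5225 -0.0104  0.1223] jaw -41.3 dpos mm [ 0.5 -0.2 -4.3] twist [-0.03 -0.05  0.25] F [ 0.4  0.1 -1.1] M [-0.01 -0.03  0.03] open 0.241
```

View pics/s6.png

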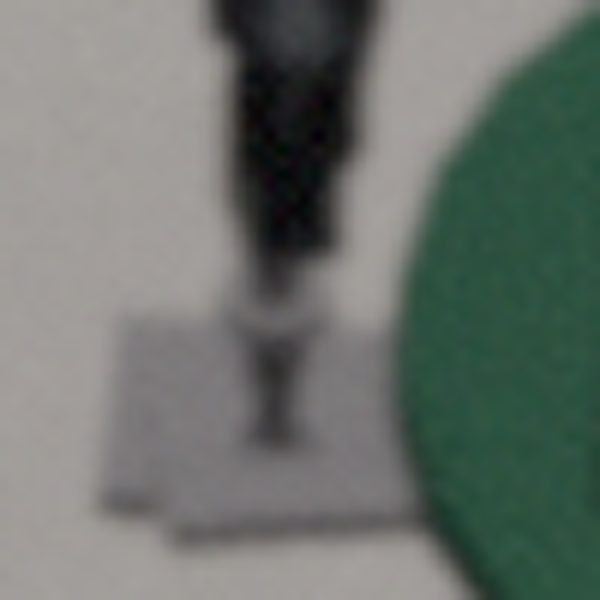

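Request:
move_arm(linear=[[0,0,-0.002],[0,0,-0.0015],[0,0,0],[0,0,0]], twist=[[0,0,0],[0,0,0],[0,0,0],[0,0,0]])

```text
time: 9.53
eef_pos: [0.523, -0.0105, 0.1191]
tcp_rot: [0.911, 0.413, 0.0, -0.0]
contact_force: [0.1, 0.0, -1.6]
opening: 0.235
```

```bash
python3 -c "
from plant import *
from h import *
s=get_state();err(s,[.5067,.0007,.118],137)"
```

```text
t 9.53 pos [ 0.523  -0.0105  0.1191] jaw -41.3 dpos mm [-16.3  11.2  -1.1] twist [-0.01  0.03 -1.75] F [ 0.1  0.  -1.6] M [ 0.02 -0.   -0.02] open 0.235
```

Request:
move_arm(linear=[[-0.0008,0.0006,0],[-0.0015,0.0013,0],[-0.0015,0.0013,0],[-0.0015,0.0013,0],[-0.0015,0.0013,0],[-0.0015,0.0013,0],[-0.0008,0.0006,0],[0,0,0]], twist=[[0,0,0],[0,0,0],[0,0,0],[0,0,0],[0,0,0],[0,0,0],[0,0,0],[0,0,0]])

```text
time: 10.2
eef_pos: [0.5166, -0.0047, 0.121]
tcp_rot: [0.911, 0.413, 0.004, 0.006]
contact_force: [1.7, -1.5, -1.5]
opening: 0.239
```

```bash
python3 -c "
from plant import *
from h import *
s=get_state();err(s,[.508,.0023,.118],139)
b=read_camera('scene')
crop(b,235,150,50,50,12,'pics/s7.png')"
```

```text
t 10.2 pos [ 0.5166 -0.0047  0.121 ] jaw -41.2 dpos mm [-8.6  7.  -3. ] twist [0.4  0.71 0.16] F [ 1.7 -1.5 -1.5] M [-0.38 -0.34 -0.01] open 0.239
```

View pics/s7.png

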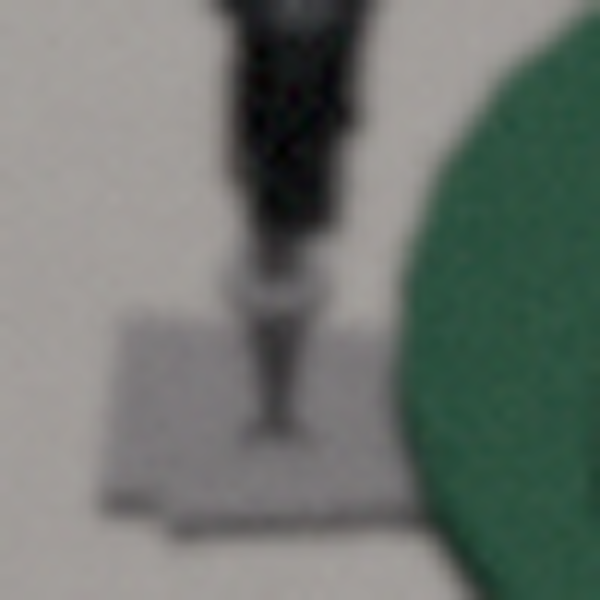

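Request:
move_arm(linear=[[0,0,-0.002],[-0.0022,0.0018,-0.001],[-0.0025,0.002,0],[-0.0025,0.002,0],[-0.0025,0.002,0]], twist=[[0.4,0.7,0],[0.1,0.15,0],[0.1,0.15,0],[0.1,0.15,0],[0.1,0.15,0]])

```text
time: 10.67
eef_pos: [0.5091, 0.0022, 0.1198]
tcp_rot: [0.911, 0.413, -0.001, -0.004]
contact_force: [3.4, -2.0, -0.8]
opening: 0.238
```

```bash
python3 -c "
from plant import *
from h import *
s=get_state();err(s,[.508,.0023,.118],139)
b=read_camera('scene')
crop(b,235,150,50,50,12,'pics/s8.png')"
```

```text
t 10.67 pos [0.5091 0.0022 0.1198] jaw -41.2 dpos mm [-1.1  0.1 -1.8] twist [-0.32 -0.33  0.18] F [ 3.4 -2.  -0.8] M [-0.5  -0.67 -0.01] open 0.238
```

View pics/s8.png

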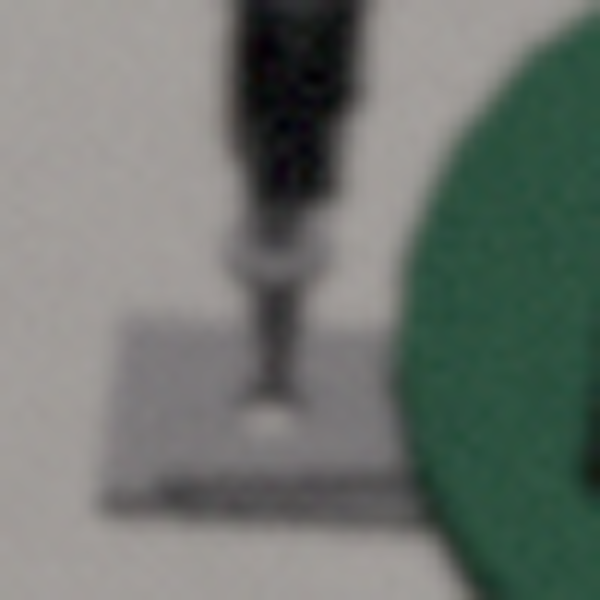

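```bash
python3 -c "
from plant import *
from h import *
b=read_camera('scene');pickle.dump(b,open('s8.pkl','wb'))
C=np.array([.6265,.1265]);ims=[]
def ear(a0):
    u=np.array([np.cos(a0),np.sin(a0)]);n=np.array([np.sin(a0),-np.cos(a0)])
    return [(np.c_[[C+r*u+n*w for r,w in((.15,.022),(.2,.022),(.2,-.022),(.15,-.022))],[.046]*4],(0,255,0)),(circ([*(C+.1737*u),.046],.0075),(0,255,255))]
for da in (-3,-4,-5,-6):
    a=np.radians(-127.1-6.5);p=C+.1737*np.array([np.cos(a),np.sin(a)])
    draw(b,ear(np.radians(-127.1+da))+[(circ([*p,.036],.0075),(255,255,0)),(circ([*p,.030],.0075),(255,128,0))],(238,168,40,30),10,'pics/x.png');ims.append(cv2.imread('pics/x.png'))
cv2.imwrite('pics/ov8.png',np.vstack([np.hstack(ims[:2]),np.hstack(ims[2:])]))
print(cv2.cvtColor(b['img'],cv2.COLOR_BGR2GRAY)[178:196,246:268])
"
```

```text
[[125 122 124 123 121 123 125 122 122 112  87  67  58  84 112 122 122 123
  123 121 117  97]
 [121 122 122 122 122 121 123 120 120 112  92  67  66  92 111 122 120 121
  120 119 107  91]
 [122 121 125 122 121 122 122 118 120 111  91  69  71  93 113 117 120 122
  122 119 109  88]
 [125 121 121 121 123 120 123 121 115 103  78  65  67  87 105 117 120 121
  121 118 108  85]
 [125 123 122 120 121 121 119 118 108  90  76  66  67  80  97 114 119 121
  122 119 109  88]
 [121 121 122 120 119 120 120 115 107  99  92  97  95  89  97 114 118 120
  118 117 109  93]
 [121 120 121 121 119 121 122 117 113 116 124 128 123 111 108 114 119 117
  118 119 112  98]
 [121 120 120 119 120 119 122 122 119 123 131 135 129 121 116 118 117 121
  120 120 116 105]
 [123 119 120 121 122 121 120 119 121 122 126 126 126 121 120 119 118 121
  121 120 117 106]
 [123 124 119 119 118 117 119 120 119 120 118 120 121 120 119 121 118 120
  119 120 118 109]
 [120 119 115 112 112 112 111 112 110 110 112 111 112 112 111 111 110 109
  109 110 111 101]
 [118 112 104  93  90  90  87  89  91  88  90  87  89  91  90  88  92  89
   90  88  88  85]
 [111 103  93  81  80  79  84  83  81  82  83  82  83  83  80  82  80  84
   84  84  84  82]
 [ 97  92  90  85  85  86  89  92  90  92  93  95  96  94  97  96  97  97
   96  98 101  99]
 [ 98 101  97  95  91  91  94  91  90  90  88  90  90  89  89  92  91  94
   95  98  99 100]
 [128 128 127 123 119 117 117 113 113 110 110 110 109 107 103 107 104  98
   97  97 101  99]
 [149 150 148 147 145 146 143 142 142 141 141 142 141 140 138 139 135 129
  129 127 130 128]
 [157 155 157 155 157 154 156 154 155 155 154 153 155 155 155 154 152 150
  150 151 151 150]]
```

View pics/ov8.png

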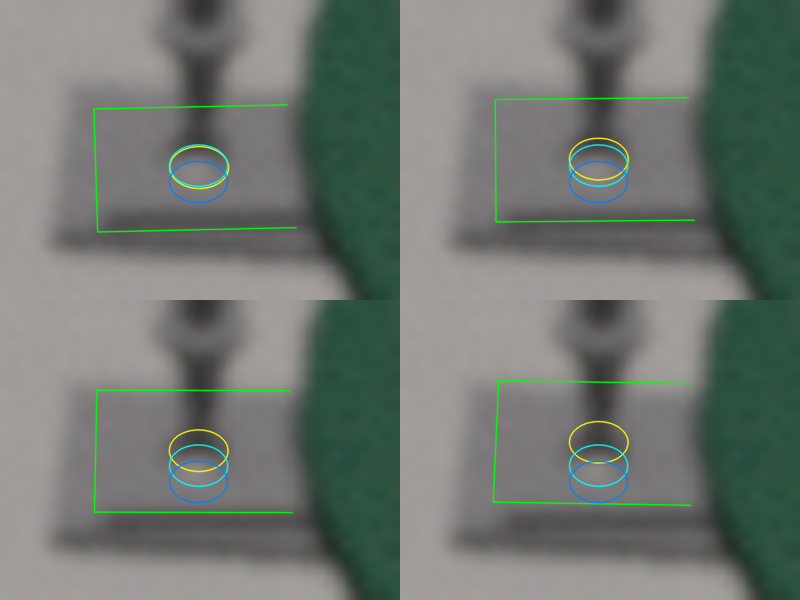

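```bash
python3 -c "
from h import *
b0=load('scene0.pkl');b=load('s8.pkl')
C=np.array([.6265,.1265]);ims=[]
def ear(a0):
    u=np.array([np.cos(a0),np.sin(a0)]);n=np.array([np.sin(a0),-np.cos(a0)])
    return [(np.c_[[C+r*u+n*w for r,w in((.15,.022),(.2,.022),(.2,-.022),(.15,-.022))],[z]*4],(0,255,0)) for z in(.046,.040)]+[(circ([*(C+.1737*u),.046],.0075),(0,255,255)),(circ([*(C+.1737*u),.040],.0075),(0,128,255))]
for c,da in ((b0,0),(b,-4)):
    draw(c,ear(np.radians(-127.1+da)),(238,168,40,32),10,'pics/x.png');ims.append(cv2.imread('pics/x.png'))
cv2.imwrite('pics/ov9.png',np.hstack(ims))
"
```

```text
(no output)
```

View pics/ov9.png

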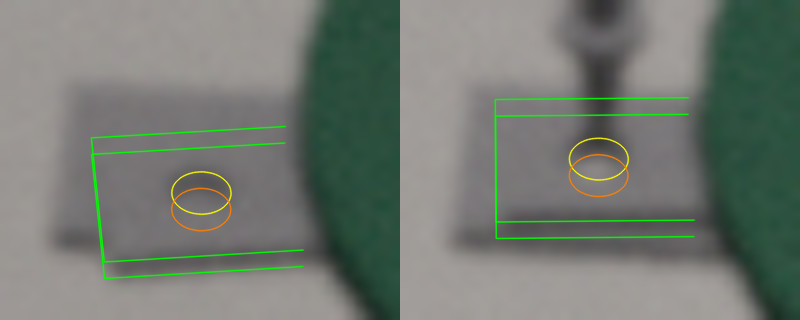

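Request:
move_arm(linear=[[-0.0025,0.002,-0.0006],[-0.0025,0.002,-0.0006],[-0.0015,0.0012,-0.0005],[0,0,0]], twist=[[-0.1,-0.1,0],[0,0,0],[0,0,0],[0,0,0]])

```text
time: 11.1
eef_pos: [0.5028, 0.0083, 0.1195]
tcp_rot: [0.91, 0.414, 0.0, -0.002]
contact_force: [2.3, -3.6, -0.2]
opening: 0.236
```

```bash
cat >> h.py <<'E'
def look(fn,da):
    from plant import get_state,read_camera
    s=get_state();err(s,[.508,.0023,.118],139);b=read_camera('scene')
    C=np.array([.6265,.1265])
    a0=np.radians(-127.1+da);u=np.array([np.cos(a0),np.sin(a0)]);n=np.array([np.sin(a0),-np.cos(a0)])
    it=[(np.c_[[C+r*u+n*w for r,w in((.15,.022),(.2,.022),(.2,-.022),(.15,-.022))],[z]*4],(0,255,0)) for z in(.046,.040)]
    draw(b,[],(235,155,45,45),9,'pics/x.png');i1=cv2.imread('pics/x.png');draw(b,it,(235,155,45,45),9,'pics/x.png')
    cv2.imwrite(fn,np.hstack([i1,cv2.imread('pics/x.png')]))
E
python3 -c "
from h import *
look('pics/s10.png',-6.5)"
```

```text
t 11.1 pos [0.5028 0.0083 0.1195] jaw -41.1 dpos mm [ 5.2 -6.  -1.5] twist [-0.2  -0.06  0.14] F [ 2.3 -3.6 -0.2] M [-0.51 -0.56 -0.02] open 0.236
```

View pics/s10.png

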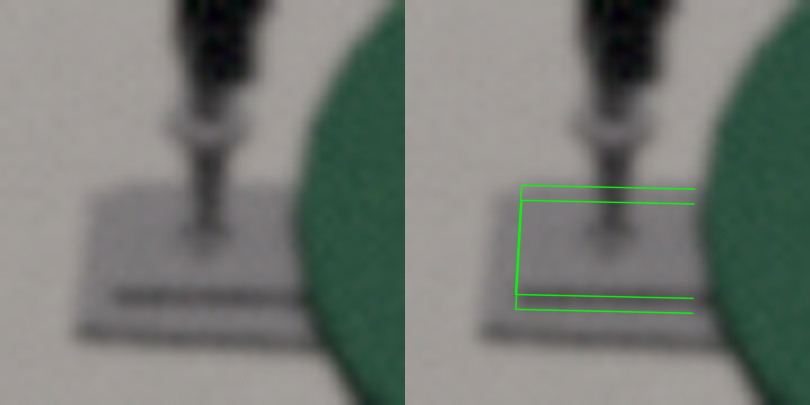

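Request:
move_arm(linear=[[0.0025,-0.0022,0],[0.002,-0.0022,-0.0005],[0.0007,-0.0007,0],[0,0,0],[0,0,0]], twist=[[-0.1,-0.05,0],[0,0,0],[0,0,0],[0,0,0],[0,0,0]])

```text
time: 11.57
eef_pos: [0.5031, 0.0053, 0.115]
tcp_rot: [0.911, 0.413, -0.005, -0.007]
contact_force: [0.7, -0.5, 0.2]
opening: 0.238
```

```bash
python3 -c "
from h import *
look('pics/s11.png',-6.5)"
```

```text
t 11.57 pos [0.5031 0.0053 0.115 ] jaw -41.2 dpos mm [ 4.9 -3.   3. ] twist [-0.5  -0.92  0.22] F [ 0.7 -0.5  0.2] M [-0.12 -0.38 -0.05] open 0.238
```

View pics/s11.png

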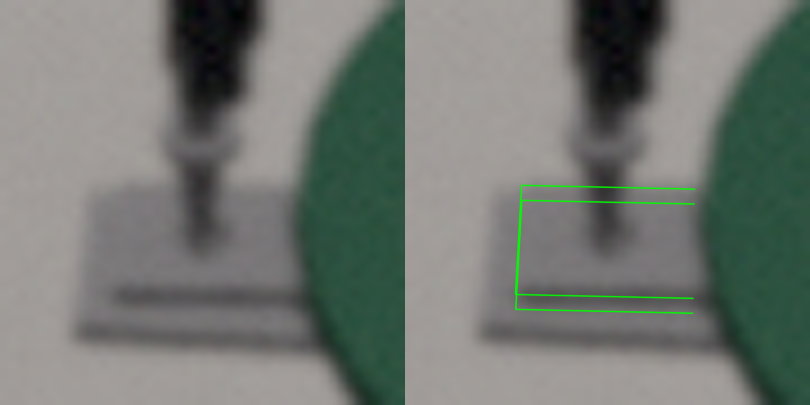

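Request:
move_arm(linear=[[0.002,-0.001,0.002],[0.0015,-0.001,0.0005],[0,0,0],[0,0,0],[0,0,0]], twist=[[-0.3,-0.5,0],[0,0,0],[0,0,0],[0,0,0],[0,0,0]])

```text
time: 12.03
eef_pos: [0.5056, 0.0036, 0.117]
tcp_rot: [0.911, 0.413, -0.004, -0.004]
contact_force: [1.0, -0.1, -1.4]
opening: 0.236
```

```bash
python3 -c "
from h import *
look('pics/s12.png',-6.5)"
```

```text
t 12.03 pos [0.5056 0.0036 0.117 ] jaw -41.2 dpos mm [ 2.4 -1.3  1. ] twist [-0.26 -0.58  0.23] F [ 1.  -0.1 -1.4] M [0.   0.01 0.01] open 0.236
```

View pics/s12.png

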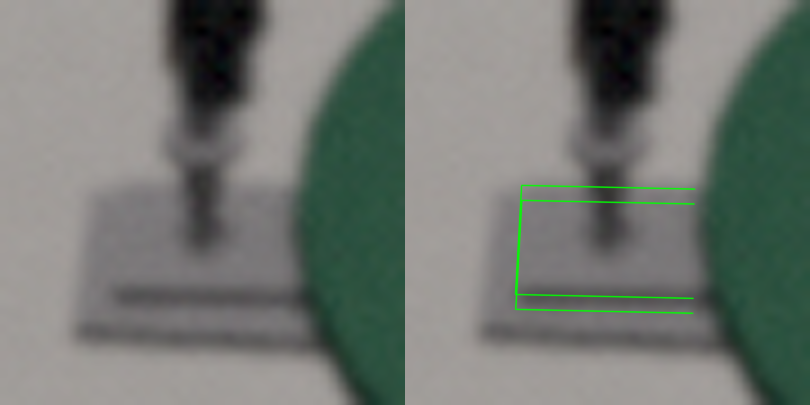

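Request:
move_arm(linear=[[0.0012,-0.0006,0],[0.001,-0.0005,0],[0,0,0],[0,0,0]], twist=[[-0.2,-0.4,0],[0,0,0],[0,0,0],[0,0,0]])

```text
time: 12.42
eef_pos: [0.5079, 0.0026, 0.1169]
tcp_rot: [0.911, 0.413, -0.001, -0.001]
contact_force: [0.5, -0.2, -0.6]
opening: 0.235
```

```bash
python3 -c "
from h import *
look('pics/s13.png',-6.5)"
```

```text
t 12.42 pos [0.5079 0.0026 0.1169] jaw -41.2 dpos mm [ 0.1 -0.3  1.1] twist [-0.04 -0.16  0.23] F [ 0.5 -0.2 -0.6] M [-0.02  0.02  0.02] open 0.235
```

Request:
move_arm(linear=[[0,0,-0.0015],[0,0,-0.0015],[0,0,-0.0015],[0,0,0],[0,0,0]], twist=[[0,-0.1,0],[0,0,0],[0,0,0],[0,0,0],[0,0,0]])

```text
time: 12.88
eef_pos: [0.5078, 0.0026, 0.1118]
tcp_rot: [0.911, 0.413, -0.0, -0.001]
contact_force: [0.7, -0.4, -0.8]
opening: 0.24
```

```bash
python3 -c "
from h import *
look('pics/s14.png',-6.5)"
```

```text
t 12.88 pos [0.5078 0.0026 0.1118] jaw -41.2 dpos mm [ 0.2 -0.3  6.2] twist [-0.05 -0.06  0.23] F [ 0.7 -0.4 -0.8] M [-0.02 -0.03 -0.01] open 0.24
```

View pics/s14.png

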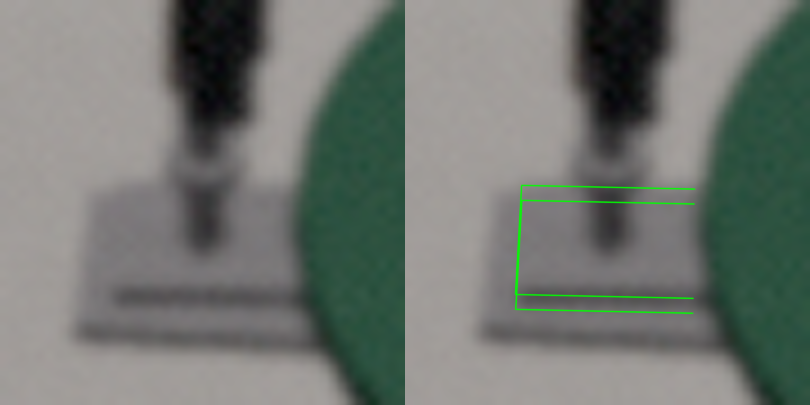

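Request:
move_arm(linear=[[0,0,-0.002],[0,0,-0.002],[0,0,-0.002],[0,0,0],[0,0,0]], twist=[[0,0,0],[0,0,0],[0,0,0],[0,0,0],[0,0,0]])

```text
time: 13.35
eef_pos: [0.5077, 0.0026, 0.105]
tcp_rot: [0.911, 0.413, -0.0, -0.001]
contact_force: [-0.7, 0.8, -0.7]
opening: 0.237
```

```bash
python3 -c "
from h import *
look('pics/s15.png',-6.5)"
```

```text
t 13.35 pos [0.5077 0.0026 0.105 ] jaw -41.2 dpos mm [ 0.3 -0.3 13. ] twist [-0.05 -0.08  0.23] F [-0.7  0.8 -0.7] M [-0.03  0.01  0.  ] open 0.237
```

Request:
move_arm(linear=[[0,0,-0.0015],[0,0,-0.0015],[0,0,-0.0015],[0,0,0],[0,0,0]], twist=[[0,0,0],[0,0,0],[0,0,0],[0,0,0],[0,0,0]])

```text
time: 13.82
eef_pos: [0.5075, 0.0027, 0.1001]
tcp_rot: [0.911, 0.413, -0.001, -0.001]
contact_force: [0.4, -0.9, -1.1]
opening: 0.235
```

```bash
python3 -c "
from h import *
look('pics/s16.png',-6.5)"
```

```text
t 13.82 pos [0.5075 0.0027 0.1001] jaw -41.2 dpos mm [ 0.5 -0.4 17.9] twist [-0.07 -0.12  0.23] F [ 0.4 -0.9 -1.1] M [0.04 0.04 0.02] open 0.235
```

Request:
move_arm(linear=[[0,0,-0.0015],[0,0,-0.0015],[0,0,-0.001],[0,0,0],[0,0,0]], twist=[[0,0,0],[0,0,0],[0,0,0],[0,0,0],[0,0,0]])

```text
time: 14.28
eef_pos: [0.5071, 0.0029, 0.0957]
tcp_rot: [0.911, 0.413, -0.001, -0.001]
contact_force: [0.2, -0.0, -0.8]
opening: 0.237
```

```bash
python3 -c "
from h import *
look('pics/s17.png',-6.5)"
```

```text
t 14.28 pos [0.5071 0.0029 0.0957] jaw -41.2 dpos mm [ 0.9 -0.6 22.3] twist [-0.09 -0.18  0.23] F [ 0.2 -0.  -0.8] M [ 0.03  0.08 -0.01] open 0.237
```

View pics/s17.png

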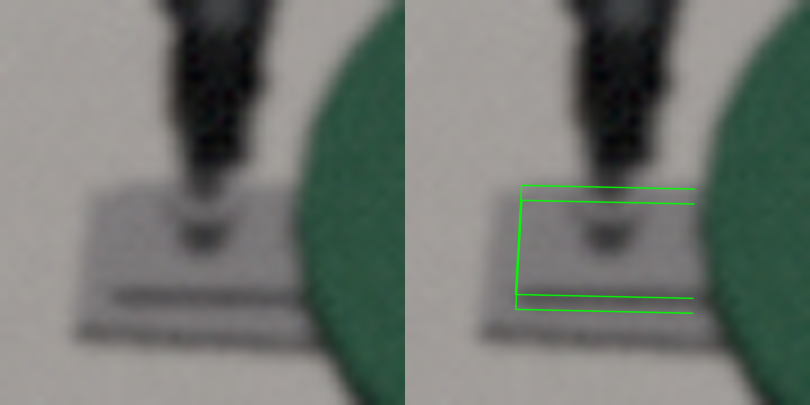

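Request:
move_arm(linear=[[0,0,-0.0015],[0,0,-0.001],[0,0,-0.001],[0,0,0],[0,0,0]], twist=[[0,-0.1,0],[0,0,0],[0,0,0],[0,0,0],[0,0,0]])

```text
time: 14.75
eef_pos: [0.507, 0.0029, 0.0917]
tcp_rot: [0.911, 0.413, -0.0, -0.001]
contact_force: [-0.5, 0.1, -1.5]
opening: 0.239
```

```bash
python3 -c "
from h import *
look('pics/s18.png',-6.5)"
```

```text
t 14.75 pos [0.507  0.0029 0.0917] jaw -41.2 dpos mm [ 1.  -0.6 26.3] twist [-0.09 -0.08  0.23] F [-0.5  0.1 -1.5] M [ 0.05  0.06 -0.  ] open 0.239
```

Request:
move_arm(linear=[[0,0,-0.0015],[0,0,-0.001],[0,0,-0.001],[0,0,0],[0,0,0]], twist=[[-0.05,-0.05,0],[0,0,0],[0,0,0],[0,0,0],[0,0,0]])

```text
time: 15.22
eef_pos: [0.507, 0.0029, 0.0879]
tcp_rot: [0.911, 0.413, -0.0, -0.0]
contact_force: [-0.0, -0.6, -0.2]
opening: 0.239
```

```bash
python3 -c "
from h import *
look('pics/s19.png',-6.5)"
```

```text
t 15.22 pos [0.507  0.0029 0.0879] jaw -41.2 dpos mm [ 1.  -0.6 30.1] twist [-0.04 -0.03  0.23] F [-0.  -0.6 -0.2] M [ 0.07  0.06 -0.02] open 0.239
```

Request:
move_arm(linear=[[0,0,-0.0015],[0,0,-0.001],[0,0,-0.001],[0,0,0],[0,0,0]], twist=[[0,0,0],[0,0,0],[0,0,0],[0,0,0],[0,0,0]])

```text
time: 15.68
eef_pos: [0.507, 0.0029, 0.0841]
tcp_rot: [0.911, 0.413, -0.0, -0.0]
contact_force: [-0.6, 0.2, 0.1]
opening: 0.241
```

```bash
python3 -c "
from h import *
look('pics/s20.png',-6.5)"
```

```text
t 15.68 pos [0.507  0.0029 0.0841] jaw -41.2 dpos mm [ 1.  -0.6 33.9] twist [-0.03 -0.03  0.23] F [-0.6  0.2  0.1] M [-0.    0.12  0.03] open 0.241
```

View pics/s20.png

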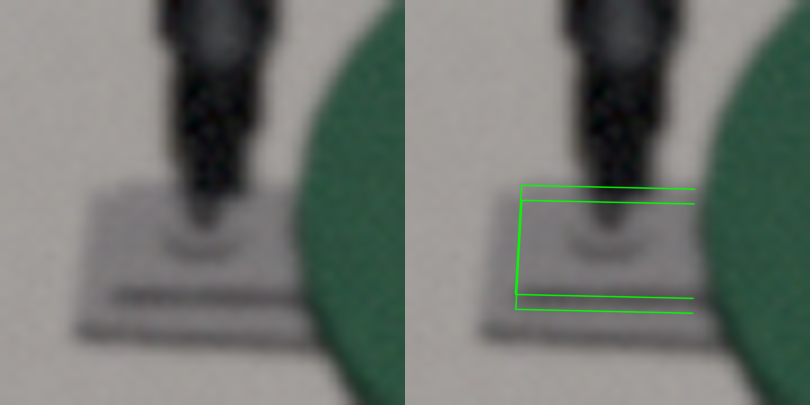

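Almost down. I creep down until the collar touches.

Request:
move_arm(linear=[[0,0,-0.001],[0,0,-0.0008],[0,0,-0.0005],[0,0,0],[0,0,0]], twist=[[0,0,0],[0,0,0],[0,0,0],[0,0,0],[0,0,0]])

```text
time: 16.15
eef_pos: [0.5071, 0.0029, 0.0823]
tcp_rot: [0.911, 0.413, -0.0, -0.0]
contact_force: [-1.2, 0.2, 0.1]
opening: 0.239
```

```bash
python3 -c "
from h import *
look('pics/s21.png',-6.5)"
```

```text
t 16.15 pos [0.5071 0.0029 0.0823] jaw -41.2 dpos mm [ 0.9 -0.6 35.7] twist [-0.04 -0.05  0.23] F [-1.2  0.2  0.1] M [-0.    0.14  0.  ] open 0.239
```

Request:
move_arm(linear=[[0,0,-0.0008],[0,0,-0.0008],[0,0,-0.0008],[0,0,-0.0008]], twist=[[0,0,0],[0,0,0],[0,0,0],[0,0,0]])

```text
time: 16.53
eef_pos: [0.5073, 0.0029, 0.0822]
tcp_rot: [0.911, 0.413, -0.001, -0.001]
contact_force: [-2.8, 0.7, 5.9]
opening: 0.236
```

```bash
python3 -c "
from h import *
look('pics/s22.png',-6.5)"
```

```text
t 16.53 pos [0.5073 0.0029 0.0822] jaw -41.2 dpos mm [ 0.7 -0.6 35.8] twist [-0.05 -0.21  0.2 ] F [-2.8  0.7  5.9] M [ 0.07  0.6  -0.08] open 0.236
```

The collar is seated: TCP z stopped at 0.0822 (0.082 expected) with about 6 N upward. I check once more, then let go.

```bash
python3 -c "
from h import *
look('pics/s23.png',-6.5)"
```

```text
t 16.58 pos [0.5073 0.0029 0.0822] jaw -41.2 dpos mm [ 0.7 -0.6 35.8] twist [-0.05 -0.2   0.2 ] F [-3.  -0.2  4.9] M [ 0.1   0.64 -0.03] open 0.237
```

View pics/s23.png

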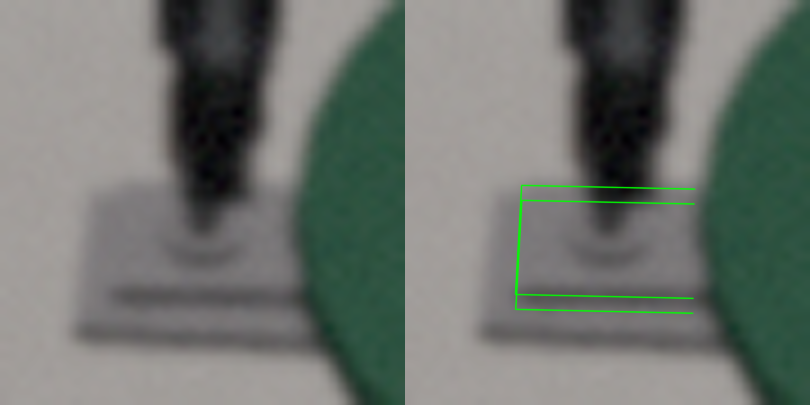

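Request:
move_arm(linear=[[0,0,0],[0,0,0],[0,0,0],[0,0,0],[0,0,0],[0,0,0],[0,0,0],[0,0,0]], twist=[[0,0,0],[0,0,0],[0,0,0],[0,0,0],[0,0,0],[0,0,0],[0,0,0],[0,0,0]], grip=0.7)

```text
time: 17.3
eef_pos: [0.509, 0.0024, 0.0824]
tcp_rot: [0.911, 0.413, 0.001, 0.0]
contact_force: [-0.0, 0.1, -1.1]
opening: 0.7
```

Released with no force left. I raise the arm straight up.

Request:
move_arm(linear=[[0,0,0.005],[0,0,0.008],[0,0,0.01],[0,0,0.012],[0,0,0.012],[0,0,0.012],[0,0,0.012],[0,0,0.012],[0,0,0.008],[0,0,0],[0,0,0]], twist=[[0,0,0],[0,0,0],[0,0,0],[0,0,0],[0,0,0],[0,0,0],[0,0,0],[0,0,0],[0,0,0],[0,0,0],[0,0,0]])

```text
time: 18.22
eef_pos: [0.5098, 0.0023, 0.1866]
tcp_rot: [0.911, 0.413, 0.004, 0.003]
contact_force: [-1.2, 0.2, 0.2]
opening: 0.702
```

Request:
move_arm(linear=[[-0.005,-0.01,0.005],[-0.008,-0.016,0.005],[-0.01,-0.02,0.005],[-0.01,-0.02,0.005],[-0.01,-0.02,0],[-0.01,-0.02,0],[-0.005,-0.02,0],[0,-0.016,0],[0,-0.008,0],[0,0,0],[0,0,0]], twist=[[0,0,0],[0,0,0],[0,0,0],[0,0,0],[0,0,0],[0,0,0],[0,0,0],[0,0,0],[0,0,0],[0,0,0],[0,0,0]])

```text
time: 19.13
eef_pos: [0.4412, -0.1562, 0.2029]
tcp_rot: [0.91, 0.414, -0.001, -0.001]
contact_force: [0.7, 0.0, -0.2]
opening: 0.699
```

```bash
python3 -c "
from plant import *
from h import *
s=get_state();a=read_camera('top');b=read_camera('scene');pickle.dump((s,a,b),open('fin.pkl','wb'));print(s['time'])
cv2.imwrite('pics/fin.png',cv2.resize(np.hstack([a['img'],b['img']]),(800,300)))
p=proj(b,[[.5067,.0007,.046]]);print(p)
it=[(circ([.5065,.0008,z],r),c) for z,r,c in((.046,.012,(255,255,0)),(.051,.012,(255,255,0)),(.110,.011,(0,255,255)),(.074,.011,(0,255,255)))]
draw(b,it,(230,140,60,60),10,'pics/fs.png');draw(a,it,(205,180,70,70),8,'pics/ft.png')
i=cv2.imread('pics/fs.png');j=cv2.imread('pics/ft.png')[:,:]
draw(b,[],(230,140,60,60),10,'pics/fs0.png')
"
```

```text
19.1333
[[257.38086342 181.30261785]]
```

View pics/fin.png

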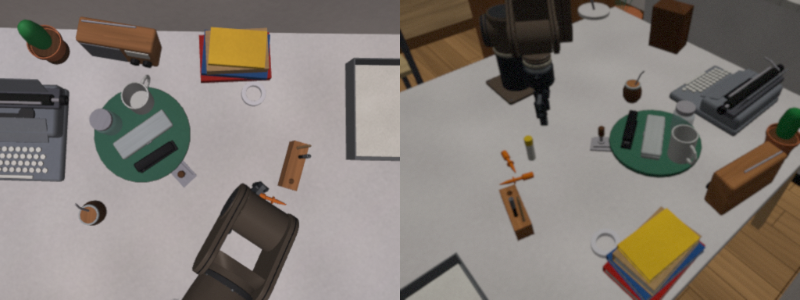

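View pics/fs.png

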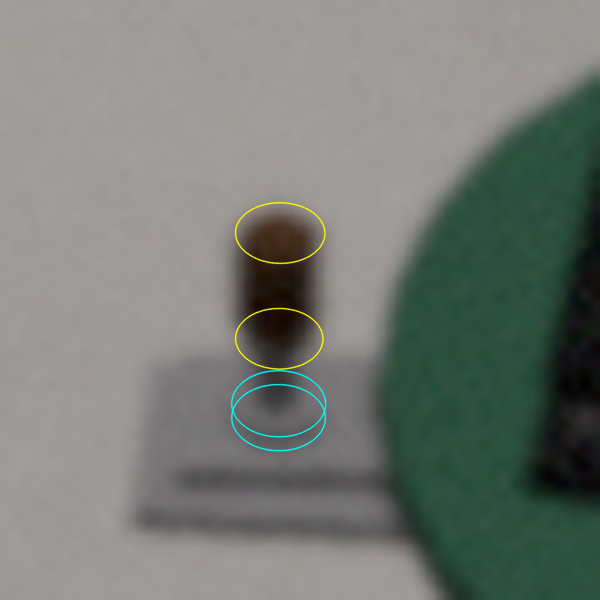

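View pics/ft.png

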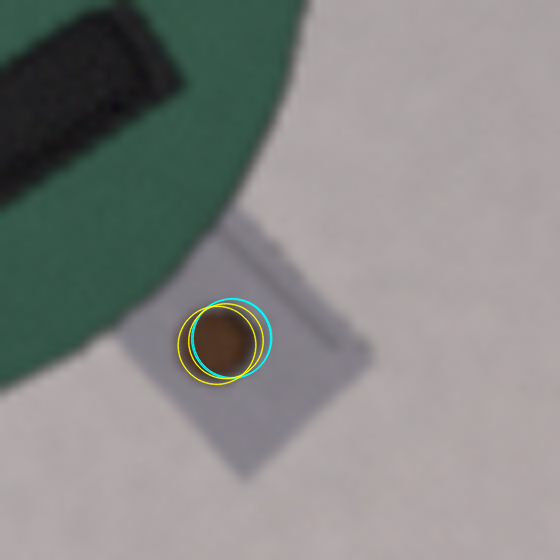

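```bash
python3 -c "
from plant import *
print(sign_off())"
```

```text
the job is handed in; nothing more can be done
None
```

The turntable is locked: the pin is down through the ear and the strap, its collar rests on the ear, and I have let go of it. I handed the job in at about 19 s of the 48 s allowed.

- **How it went:** I took the dark-knobbed pin from the pen block and lowered its nose into the ear hole. I pushed the platter clockwise with about 4 N until the ear came over the strap hole. Then I backed off, centred the pin and lowered it in small steps. It went down with hardly any force.
- **Seating check:** The tool stopped at z = 0.0822 m (0.082 expected) with about 6 N of upward push. After release the force fell to about 1 N, which is sensor noise.
- **Last pictures:** Both cameras show the pin upright and within about 2 mm of the expected home position. The mug, jar, stapler and pencil box are all still standing on the platter. The collar itself is too blurred to see that it is flush, so that rests on the stop height and the force.
- **Orange look-alikes:** Both had been standing on their noses and fell over between my first picture and the one at 2 s. I saw no contact: the tool was never near them and no force showed. It looks as if they tipped by themselves. I left them lying on the desk.
- **Strap hole position:** I first saw only a sliver of the strap hole, so I knew its place to about 1–2 mm. The pin going in without resistance showed that was close enough.

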